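# Sieve a polished batch and weigh the knob discs

## Robot

A 7-joint arm with a two-finger parallel gripper is mounted at the origin on the work surface. World frame = base frame: x ahead of the robot, y to its left, z up, the work surface at z = 0. Lengths are in m, angles in rad, forces in N, time in s.
With the tool pointing down it reaches from about 0.375 to 0.925 m from the base axis. Payload 3.1 kg.
Tool frame: the origin (TCP) lies midway between the tips of the shut fingers; the grasp point (between the pads) lies 19 mm behind it (env.tcp_to_grasp is the distance from the TCP to the grasp point, in m); z points along the fingers, y is the line along which they close (so a half turn about z gives the same grasp; the last joint's range is limited). The gripper opens to 85 mm and grips with 20 to 120 N. Pads are 22 mm wide; open, the fingers measure 114 mm over their backs; the gripper's body (76 mm by 85 mm) begins 54 mm behind the grasp point. The pads swing forward as they close: fully open they stand 13 mm farther back than shut.
Start: joints at [1.172, 0.383, 0.044, 1.598, -0.018, 1.161, -0.05], TCP at [0.193, -0.621, 0.231] pointing down, gripper open.
Joint ranges: [-2.61, 2.61], [-0.41, 2.15], [-1.48, 1.57], [0, 2.5], [-1.57, 4.71], [0.05, 1.97], [-2.85, 2.85]. Speed limits (rad/s): [2.79, 2.79, 3.14, 3.14, 3.14, 3.14, 3.14].

## Interface

Orientations are given as a unit quaternion [w, x, y, z].
In Python, from workcell import env, camera, order gives the robot as it stands.
- The arm moves only by the shell command python3 -m creep 'ROWS'. ROWS is JSON, a list of rows, each a list of 3 entries, a list of its own where there are three numbers: the shift along the tool's x, y, z scaled (see below), then the turn, a rotation vector about the tool's x, y, z scaled (see below), then the opening, from -1 (shut) to 1 (fully open), so that 0 is half open. A call has 1 to 20 rows; each row shifts and turns the commanded pose from where the row before left it, along the tool's axes as they then stand; what a row does not reach is not made up. The controller multiplies each number of a shift by 0.5 m and each number of a turn by 180 degrees. A row lasts 1/8 s, in which the tool goes at most 62.5 mm and 10.7 degrees, less where a joint would pass 70% of its speed; a pose out of reach is approached as far as the arm can. A call with a number of a shift or a turn outside -1 to 1 is refused whole. A call with a gripper value outside its range is refused whole. The fingers move at their own pace and stop on an object; the grip force is fixed at half the most. Time passes only in rows, so rows that do not move let the fingers close. It gives the time, the measured TCP pose, the force, the opening and the grip force at its end, in the units of the state.
- env.read_state(): the state, without advancing time (a new reading comes with each control period).
- camera(name): name is "scene" or "top" or "wrist"; returns a dict with "img" (420x560x3 uint8, red, green, blue), "fx", "fy", "cx", "cy" (pixels), "position" and "rotation" of the camera in the world; the wrist camera has in their place "tool_from_camera" (4x4, takes a point from camera to tool coordinates, whose origin is the TCP and whose axes are the flange's). Camera axes: x right, y down, z forward; pixel columns grow to the right and rows downward; lengths in m; the calibration is good to about 2 mm. A picture is of the moment at which its call begins: read the wrist's pose just before it. There is no depth.
- order.hand_in(): hands the job in; it is judged then, once.
The state is a dict: "clock": time; "qpos": joint angles; "qd": joint speeds; "tau": joint torques, N m; "tool_pos": TCP position; "ee_rot": TCP orientation; "contact_force": force on the tool from outside, world axes, zero at the start; "wrist_torque": the same for the moment, N m; "finger_gap": finger opening in m; "finger_force": force on a finger pad.
Only numpy, scipy, OpenCV 4.12 (cv2) and the standard library are available. Lean on these libraries where they do the work, as an engineer would, in place of code of your own. Each camera call takes 0.05 s, during which the arm holds its last target. There are 200 camera calls.

## Task

A batch from the tumble polisher, dark rosewood knob discs mixed with small brass string ferrules, lies in the round sieve on the cork mat. Carry the sieve level by its handle to the catch tray and, holding it, shake it side to side over the tray until every ferrule has dropped through into the tray while all the discs stay in the sieve. Then lay the discs flat in one neat stack in the middle of the scale's pan to be weighed, and leave the empty sieve standing on its cork mat again, without disturbing the bottle or the jar.

Things in the scene. Friction and masses are not known exactly. Their poses are not given: they have to be found in the camera images.
- tray: Catch tray, fixed: open pale-wood box, outside 200 mm (x) by 240 mm (y), 50 mm high, walls and floor at most 8 mm thick. Two 8 mm steel rods run along its y axis, end to end, at x = -55 and +55 mm, their tops 56 mm above the bench; the sieve can stand and slide on them along the tray's y. Origin: centre of its underside, at bench level.
- sieve: Round hand sieve, loose, about 220 g: wooden hoop 162 mm outside, 154 mm inside, 45 mm high. Origin: centre of the hoop's lower edge, z up. A straight wooden handle 20 mm wide, 26 mm high, its underside 16 mm above that edge, runs along -x from 80 to 168 mm from the centre. It starts on the cork mat holding the whole batch, handle roughly towards the robot.
- sieve_grip (a point): Grip point on the sieve's handle: mid height and mid width of the handle (29 mm above the hoop's lower edge), 108 mm from the sieve's centre; the flat sides of the handle, 20 mm apart, face the sieve's +y and -y.
- sieve_mid (a point): Centre of the upper face of the sieve's flat, slippery aluminium sheet: 17 mm square holes between 5 mm bars along the sieve's x and y, 22 mm pitch; solid near the hoop. This face is 19 mm above the hoop's lower edge; the hoop stands 26 mm above it.
- mat_top (a point): Centre of the upper face of the round cork mat, fixed on the bench: 200 mm across, 5 mm thick.
- pan_top (a point): Centre of the upper face of the bench scale's flat round steel pan: 126 mm across, 55 mm above the bench, does not sink. The scale is fixed; its white body, 190 by 150 mm, 40 mm high, lies below the pan and reaches 117 mm from this point along its -x axis (the display end) and 73 mm along +x.
- bottle: Bystander: dark finish bottle, 68 mm across, 150 mm tall, standing. Origin: centre of its underside.
- jar: Bystander: small clear jar with a red lid, 52 mm across, 65 mm tall. Origin: centre of its underside.
- disc1_mid (a point): Centre (half-way up) of a dark rosewood knob disc with a white dot in each face: 36 mm diameter, 12 mm thick, about 16 g; its z axis is the disc's axis (either face may be up). It starts lying flat on the sieve's sheet. Three to five discs are present; an absent one reads None.
- disc2_mid (a point): Centre (half-way up) of a dark rosewood knob disc with a white dot in each face: 36 mm diameter, 12 mm thick, about 16 g; its z axis is the disc's axis (either face may be up). It starts lying flat on the sieve's sheet. Three to five discs are present; an absent one reads None.
- disc3_mid (a point): Centre (half-way up) of a dark rosewood knob disc with a white dot in each face: 36 mm diameter, 12 mm thick, about 16 g; its z axis is the disc's axis (either face may be up). It starts lying flat on the sieve's sheet. Three to five discs are present; an absent one reads None.
- disc4_mid (a point): Centre (half-way up) of a dark rosewood knob disc with a white dot in each face: 36 mm diameter, 12 mm thick, about 16 g; its z axis is the disc's axis (either face may be up). It starts lying flat on the sieve's sheet. Three to five discs are present; an absent one reads None.
- disc5_mid (a point): Centre (half-way up) of a dark rosewood knob disc with a white dot in each face: 36 mm diameter, 12 mm thick, about 16 g; its z axis is the disc's axis (either face may be up). It starts lying flat on the sieve's sheet. Three to five discs are present; an absent one reads None.
- ferrule1_mid (a point): Centre of a small brass string ferrule: a cylinder 12 mm in diameter, 9 mm long, about 10 g; it starts standing on bars of the sieve's sheet and drops through a hole only when slid over one. Five to nine are present; an absent one reads None.
- ferrule2_mid (a point): Centre of a small brass string ferrule: a cylinder 12 mm in diameter, 9 mm long, about 10 g; it starts standing on bars of the sieve's sheet and drops through a hole only when slid over one. Five to nine are present; an absent one reads None.
- ferrule3_mid (a point): Centre of a small brass string ferrule: a cylinder 12 mm in diameter, 9 mm long, about 10 g; it starts standing on bars of the sieve's sheet and drops through a hole only when slid over one. Five to nine are present; an absent one reads None.
- ferrule4_mid (a point): Centre of a small brass string ferrule: a cylinder 12 mm in diameter, 9 mm long, about 10 g; it starts standing on bars of the sieve's sheet and drops through a hole only when slid over one. Five to nine are present; an absent one reads None.
- ferrule5_mid (a point): Centre of a small brass string ferrule: a cylinder 12 mm in diameter, 9 mm long, about 10 g; it starts standing on bars of the sieve's sheet and drops through a hole only when slid over one. Five to nine are present; an absent one reads None.
- ferrule6_mid (a point): Centre of a small brass string ferrule: a cylinder 12 mm in diameter, 9 mm long, about 10 g; it starts standing on bars of the sieve's sheet and drops through a hole only when slid over one. Five to nine are present; an absent one reads None.
- ferrule7_mid (a point): Centre of a small brass string ferrule: a cylinder 12 mm in diameter, 9 mm long, about 10 g; it starts standing on bars of the sieve's sheet and drops through a hole only when slid over one. Five to nine are present; an absent one reads None.
- ferrule8_mid (a point): Centre of a small brass string ferrule: a cylinder 12 mm in diameter, 9 mm long, about 10 g; it starts standing on bars of the sieve's sheet and drops through a hole only when slid over one. Five to nine are present; an absent one reads None.
- ferrule9_mid (a point): Centre of a small brass string ferrule: a cylinder 12 mm in diameter, 9 mm long, about 10 g; it starts standing on bars of the sieve's sheet and drops through a hole only when slid over one. Five to nine are present; an absent one reads None.
Not all that is in view belongs to the job. Leave any purple look-alike of the part that bears disc3_mid alone.

How it is judged:
By the outcome, as a careful person would: the job done as asked, in the order asked, and still so for the second after the job is handed in, with the robot touching nothing.
Of disc1, disc2, disc3, disc4, disc5 only 3 to 5 are there at a start; the rules pass over those that are not, and their reading is None.
Of ferrule1, ferrule2, ferrule3, ferrule4, ferrule5, ferrule6, ferrule7, ferrule8, ferrule9 only 5 to 9 are there at a start; the rules pass over those that are not, and their reading is None.
At some moment in a run one of disc1, disc2, disc3, disc4, disc5 may be knocked a few centimetres aside while the robot is not near it.
It also fails if it takes over 210 s, if anything falls off the work surface, if the arm or the gripper's body presses on something with over 40 N, if the wrist force passes 120 N, or if a joint passes its speed limit or range.

## Working session

There is one attempt and no reset: what is moved stays moved. The work goes in short steps, Python scripts to look and compute and a shell command to move; the robot and the scene stay as the last step left them, time stands still between calls to the robot, and variables do not carry over. Pictures are saved under pics/ and viewed, at most 14 in all, crops included, and the job is handed in when it is done.

```bash
mkdir -p pics
cat > h.py <<'E'
import numpy as np,cv2
from workcell import env,camera,order
from scipy.spatial.transform import Rotation as R
def rot(q): return R.from_quat([q[1],q[2],q[3],q[0]]).as_matrix()
def snap(n,f):
    s=env.read_state(); c=camera(n)
    if n=="wrist":
        T=np.eye(4);T[:3,:3]=rot(s["ee_rot"]);T[:3,3]=s["tool_pos"]
        T=T@np.array(c["tool_from_camera"]); c["P"]=T[:3,3];c["Rm"]=T[:3,:3]
    else:
        c["P"]=np.array(c["position"]); r=np.array(c["rotation"]); c["Rm"]=r if r.shape==(3,3) else rot(r)
    cv2.imwrite("pics/"+f+".png",c["img"][:,:,::-1]); np.savez("pics/"+f+".npz",**{k:c[k] for k in("img","P","Rm","fx","fy","cx","cy")})
    return c
def load(f): return dict(np.load("pics/"+f+".npz"))
def ray(c,u,v):
    d=c["Rm"]@np.array([(u-c["cx"])/c["fx"],(v-c["cy"])/c["fy"],1.]); return c["P"],d
def onz(c,u,v,z):
    p,d=ray(c,u,v); return p+d*(z-p[2])/d[2]
def proj(c,X):
    x=c["Rm"].T@(np.array(X)-c["P"]); return np.array([c["fx"]*x[0]/x[2]+c["cx"],c["fy"]*x[1]/x[2]+c["cy"]])
def tri(c1,a,c2,b):
    p,d=ray(c1,*a);q,e=ray(c2,*b)
    t=np.linalg.lstsq(np.stack([d,-e],1),q-p,rcond=None)[0]
    x=p+d*t[0];y=q+e*t[1]; return (x+y)/2,np.linalg.norm(x-y)
E
python3 - <<'E'
from h import *
for n in("scene","top","wrist"):
    c=snap(n,n+"0");print(n,c["P"],c["Rm"].round(3).tolist(),c["fx"],c["cx"],c["cy"])
print(env.read_state(), env.tcp_to_grasp)
a=[cv2.imread(f"pics/{n}0.png") for n in("scene","top")]
E
```

```text
scene [ 1.16988266 -0.28243662  0.72348105] [[0.441, 0.651, -0.618], [0.898, -0.308, 0.316], [0.016, -0.694, -0.72]] 482.93731422005595 283.70522246500104 206.00128141038982
top [0.40441101 0.03433674 1.2580985 ] [[0.001, -0.987, 0.161], [-1.0, -0.001, -0.003], [0.003, -0.161, -0.987]] 492.2503769865012 272.54899265948393 215.08520241178866
wrist [ 0.26258439 -0.60043521  0.37358923] [[0.296, -0.914, -0.276], [-0.955, -0.284, -0.083], [-0.003, 0.288, -0.958]] 367.8196683455499 282.0110163093339 212.33278088135705
{'clock': 0.15, 'qpos': array([ 1.17224999,  0.38362091,  0.04384185,  1.59923442, -0.01789769,
        1.16120866, -0.04989982]), 'qd': array([ 1.61302534e-03, -1.38944635e-03, -5.64914876e-04, -5.71381653e-03,
        5.93067472e-04,  3.65929075e-05, -2.82259623e-04]), 'tau': array([ 2.00661496e-03, -4.34052908e+01,  1.02681935e+00, -2.49979985e+01,
        1.07227478e-02,  7.26417988e-03, -1.18798275e-05]), 'tool_pos': array([ 0.19233151, -0.62010677,  0.23018295]), 'ee_rot': array([-1.01849562e-03,  9.88708782e-01,  1.49846134e-01, -2.07986866e-04]), 'contact_force': array([ 0.34263757,  0.71447147, -0.25506059]), 'wrist_torque': array([ 0.00571146, -0.02624957, -0.02110827]), 'finger_force': 0.0, 'finger_gap': 0.085273456111674} 0.0187
```

View pics/top0.png

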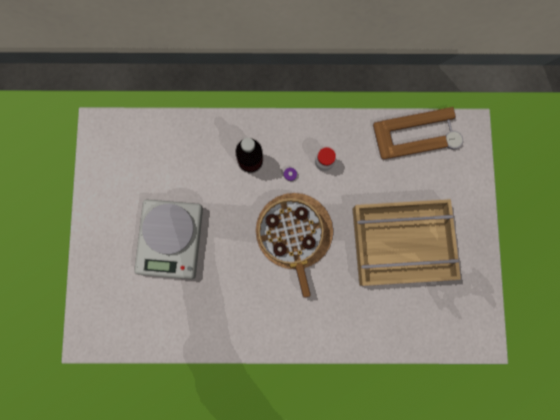

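View pics/scene0.png

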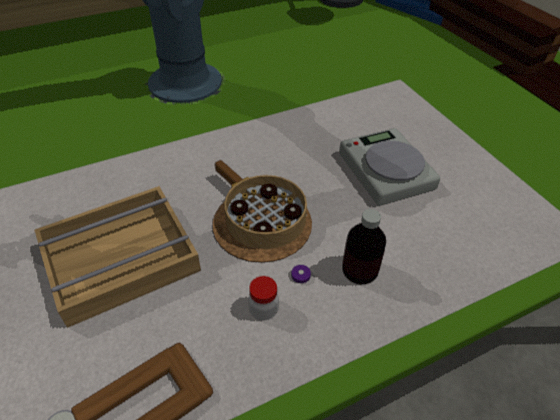

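The top view shows the sieve at about (292,233) with four dark discs, its handle pointing down to (306,295). The tray is at (408,243), the pan at (168,229), the bottle at (250,155), the jar at (326,158) and the purple look-alike at (290,174). The scene view agrees with this.

Run:
```python
from h import *
c=load("top0");s=load("scene0")
im=c["img"];cv2.imwrite("pics/crop.png",cv2.resize(im[180:310,110:470][:,:,::-1],None,fx=2.2,fy=2.2,interpolation=cv2.INTER_CUBIC))
cv2.imwrite("pics/crop2.png",cv2.resize(im[180:305,230:355][:,:,::-1],None,fx=4.8,fy=4.8,interpolation=cv2.INTER_CUBIC))
hsv=cv2.cvtColor(im,cv2.COLOR_RGB2HSV)
print("disc cand",[onz(c,*p,.03).round(3) for p in((273,220),(302,213),(309,242),(280,249))])
print("sieve",onz(c,292,232,.05),"h",onz(c,299,266,.045),onz(c,306,296,.045))
print("tray corners",[onz(c,*p,.05).round(3) for p in((355,203),(453,200),(461,283),(361,287))])
print("pan",tri(c,(168,229),s,(396,160)))
print("bottle",onz(c,250,160,.0),"jar",onz(c,326,157,.065),"purple",onz(c,290,174,.01))
```

```text
disc cand [array([0.593, 0.029, 0.03 ]), array([ 0.611, -0.044,  0.03 ]), array([ 0.537, -0.061,  0.03 ]), array([0.519, 0.012, 0.03 ])]
sieve [ 0.55954351 -0.01756529  0.05      ] h [ 0.47606374 -0.03449555  0.045     ] [ 0.40337001 -0.05094395  0.045     ]
tray corners [array([ 0.633, -0.175,  0.05 ]), array([ 0.641, -0.421,  0.05 ]), array([ 0.435, -0.428,  0.05 ]), array([ 0.425, -0.185,  0.05 ])]
pan (array([0.56831123, 0.29175024, 0.04709507]), np.float64(0.004512331829377407))
bottle [0.75719521 0.0899907  0.        ] jar [ 0.74702773 -0.1031848   0.065     ] purple [ 0.71691465 -0.01493971  0.01      ]
```

View pics/crop2.png

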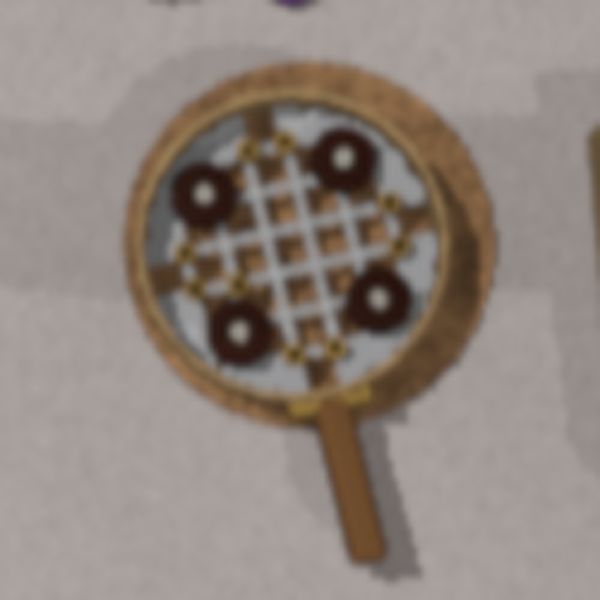

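View pics/crop.png

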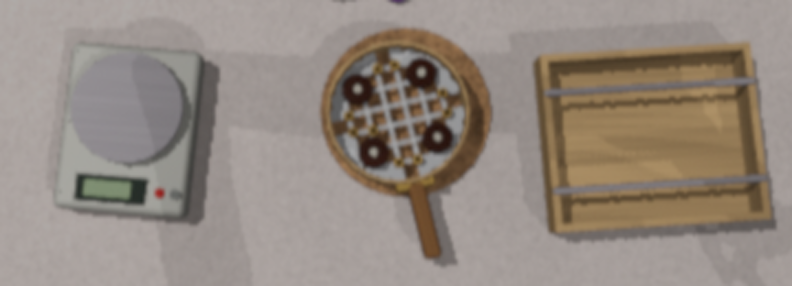

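The crops show nine ferrules, in pairs near the top, right and bottom rim and three on the left, plus four discs. The sieve's yaw is about 12°. I'll move above the handle first.

```bash
cat >> h.py <<'E'
def go(x,y,z,yaw=None):
    "units needed from measured pose to a tool-down pose with tool x at yaw (deg)"
    s=env.read_state();M=rot(s["ee_rot"]);d=M.T@(np.array([x,y,z])-s["tool_pos"])/.5
    cur=np.degrees(np.arctan2(M[1,0],M[0,0])); yaw=cur if yaw is None else yaw
    a=np.radians(yaw);T=np.array([[np.cos(a),np.sin(a),0],[np.sin(a),-np.cos(a),0],[0,0,-1]])
    t=R.from_matrix(M.T@T).as_rotvec()/np.pi
    print("shift",d.round(4),"turn",t.round(4),"yaw",cur.round(2),"gap",round(float(s["finger_gap"]),4),"t",s["clock"],"F",s["contact_force"].round(1),"q7",s["qpos"][6].round(2))
E
python3 -m creep '[[[0.06,-0.068,0.0114],[0,0,0.002],1],[[0.06,-0.068,0.0114],[0,0,0.002],1],[[0.06,-0.068,0.0114],[0,0,0.002],1],[[0.06,-0.068,0.0114],[0,0,0.002],1],[[0.06,-0.068,0.0114],[0,0,0.002],1],[[0.06,-0.068,0.0114],[0,0,0.002],1],[[0.06,-0.068,0.0114],[0,0,0.002],1],[[0.06,-0.068,0.0114],[0,0,0.002],1],[[0.06,-0.068,0.0114],[0,0,0.002],1],[[0.06,-0.068,0.0114],[0,0,0.002],1],[[0.06,-0.068,0.0114],[0,0,0.002],1],[[0.06,-0.068,0.0114],[0,0,0.002],1],[[0.06,-0.068,0.0114],[0,0,0.002],1],[[0.06,-0.068,0.0114],[0,0,0.002],1],[[0,0,0],[0,0,0],1],[[0,0,0],[0,0,0],1]]'
python3 - <<'E'
from h import *
go(.454,-.040,.15,12.1); snap("wrist","w1")
E
```

```text
clock: 2.15
tool_pos: [0.4754, -0.0536, 0.1511]
ee_rot: [0.0, 0.994, 0.106, -0.001]
contact_force: [0.3, -0.9, -0.1]
finger_gap: 0.0858
finger_force: 0.0
shift [-0.0362 -0.0356  0.0023] turn [0.0001 0.0004 0.0006] yaw 12.2 gap 0.0858 t 2.15 F [ 0.3 -0.9 -0.1] q7 -1.42
```

View pics/w1.png

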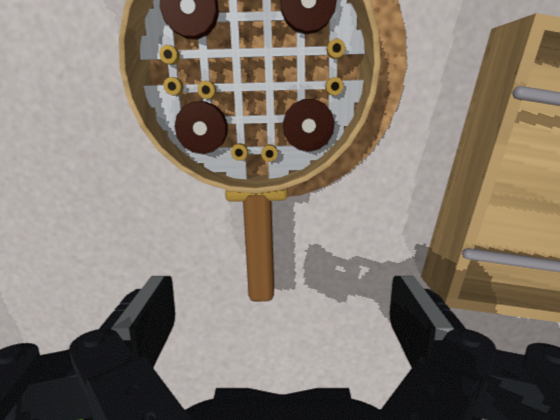

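The wrist view shows the handle's top face from (257,198) to (260,298), with the hoop, the discs and seven of the nine ferrules above it. The fingers straddle (283,300).

Run:
```python
from h import *
w=load("w1");t=load("top0")
# handle end centre: wrist (261,299) ; top crop (368,560)/4.8+(230,180)
print(tri(w,(261,298),t,(230+367/4.8,180+556/4.8)))
a=onz(w,257,198,.047);b=onz(w,261,298,.047);print(a,b,np.degrees(np.arctan2(*(a-b)[1::-1])),np.linalg.norm(a-b))
# hoop top edge inner/outer: left/right wrist extents at widest
hs=cv2.cvtColor(w["img"],cv2.COLOR_RGB2HSV)
u=(a-b)/np.linalg.norm(a-b); g=b+u*.060; print("grip",g); go(g[0],g[1],.15,np.degrees(np.arctan2(u[1],u[0])))
```

```text
(array([ 0.40374428, -0.05328154,  0.04537276]), np.float64(0.002484111411109146))
[ 0.48067135 -0.03647618  0.047     ] [ 0.40460466 -0.05442965  0.047     ] 13.280071476435989 0.07815669195419565
grip [ 0.46300019 -0.04064698  0.047     ]
shift [-0.0183 -0.0319  0.0024] turn [ 0.0001  0.0004 -0.0066] yaw 12.1 gap 0.0855 t 2.2 F [-0.3 -0.2 -0.1] q7 -1.42
```

```bash
python3 -m creep '[[[-0.0092,-0.016,0],[0,0,-0.0033],1],[[-0.0092,-0.016,0],[0,0,-0.0033],1],[[0,0,0.038],[0,0,0],0.6],[[0,0,0.038],[0,0,0],0.6],[[0,0,0.038],[0,0,0],0.6],[[0,0,0.038],[0,0,0],0.6],[[0,0,0.038],[0,0,0],0.4],[[0,0,0.038],[0,0,0],0.4],[[0,0,0.032],[0,0,0],0.4],[[0,0,0],[0,0,0],0.4],[[0,0,0],[0,0,0],0.4]]'
python3 - <<'E'
from h import *
go(.463,-.0406,.018,13.3)
E
```

```text
clock: 3.58
tool_pos: [0.464, -0.0393, 0.0219]
ee_rot: [0.0, 0.993, 0.117, 0.0]
contact_force: [0.6, -0.8, 0.4]
finger_gap: 0.06
finger_force: 0.0
shift [-0.0025  0.002   0.0079] turn [ 0.0001 -0.0003  0.0005] yaw 13.39 gap 0.06 t 3.575 F [ 0.6 -0.8  0.4] q7 -1.55
```

```bash
python3 -m creep '[[[-0.002,0.002,0.008],[0,0,0],0.4],[[0,0,0],[0,0,0],-1],[[0,0,0],[0,0,0],-1],[[0,0,0],[0,0,0],-1],[[0,0,0],[0,0,0],-1],[[0,0,0],[0,0,0],-1],[[0,0,0],[0,0,0],-1],[[0,0,0],[0,0,0],-1]]'
python3 -m creep '[[[0,0,-0.004],[0,0,0],-1],[[0,0,-0.008],[0,0,0],-1],[[0,0,-0.012],[0,0,0],-1],[[0,0,-0.016],[0,0,0],-1],[[0,0,-0.008],[0,0,0],-1],[[0,0,-0.004],[0,0,0],-1],[[0,0,0],[0,0,0],-1],[[0,0,0],[0,0,0],-1]]'
python3 - <<'E'
from h import *
go(.463,-.0406,.04,13.3); w=snap("wrist","w2");s=snap("scene","s2")
cv2.imwrite("pics/m2.png",np.hstack([w["img"],cv2.resize(s["img"][150:290,180:340],None,fx=2.6,fy=3)])[:,:,::-1][:,:800] if 0 else np.hstack([w["img"][:,60:460],cv2.resize(s["img"][150:290,190:330],(400,420))])[:,:,::-1])
E
```

```text
clock: 4.58
tool_pos: [0.4631, -0.0403, 0.0179]
ee_rot: [-0.0, 0.993, 0.117, 0.0]
contact_force: [-1.7, 1.1, 5.5]
finger_gap: 0.0191
finger_force: 59.0
clock: 5.58
tool_pos: [0.4626, -0.0406, 0.0433]
ee_rot: [-0.0, 0.993, 0.117, -0.0]
contact_force: [-0.9, 0.9, -3.7]
finger_gap: 0.0191
finger_force: 58.5
shift [0.0007 0.0002 0.0066] turn [-0.      0.0001  0.0005] yaw 13.38 gap 0.0191 t 5.575 F [-0.9  0.9 -3.7] q7 -1.52
```

View pics/m2.png

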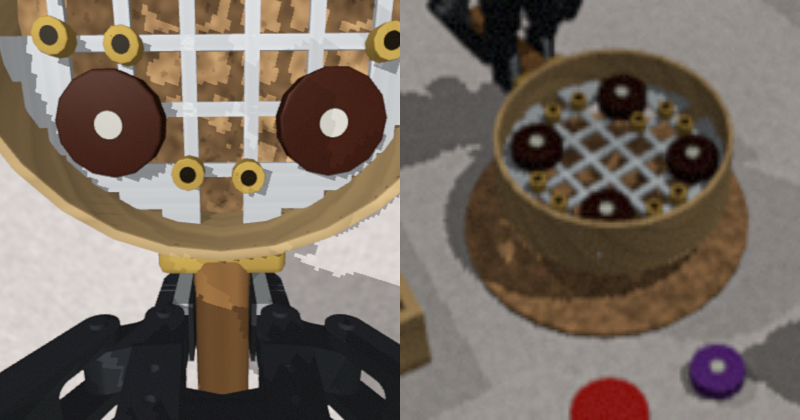

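The sieve is held and level (3.7 N), and every piece is still on it. Next I'll lift it, then carry it with gentle ramps.

```bash
python3 -m creep '[[[0,0,-0.006],[0,0,0],-1],[[0,0,-0.014],[0,0,0],-1],[[0,0,-0.02],[0,0,0],-1],[[0,0,-0.025],[0,0,0],-1],[[0,0,-0.025],[0,0,0],-1],[[0,0,-0.014],[0,0,0],-1],[[0,0,-0.008],[0,0,0],-1],[[0,0,0],[0,0,0],-1]]'
python3 -m creep '[[[-0.0018,0.005,0],[0,0,0],-1],[[-0.0037,0.01,0],[0,0,0],-1],[[-0.0059,0.016,0],[0,0,0],-1],[[-0.0081,0.022,0],[0,0,0],-1],[[-0.0103,0.028,0],[0,0,0],-1],[[-0.0125,0.034,0],[0,0,0],-1],[[-0.0144,0.039,0],[0,0,0],-1],[[-0.0144,0.039,0],[0,0,0],-1],[[-0.0144,0.039,0],[0,0,0],-1],[[-0.0144,0.039,0],[0,0,0],-1],[[-0.0144,0.039,0],[0,0,0],-1],[[-0.0144,0.039,0],[0,0,0],-1],[[-0.0144,0.039,0],[0,0,0],-1],[[-0.0144,0.039,0],[0,0,0],-1],[[-0.0125,0.034,0],[0,0,0],-1],[[-0.0103,0.028,0],[0,0,0],-1],[[-0.0081,0.022,0],[0,0,0],-1],[[-0.0059,0.016,0],[0,0,0],-1],[[-0.0037,0.01,0],[0,0,0],-1],[[-0.0018,0.005,0],[0,0,0],-1]]'
python3 - <<'E'
from h import *
go(.4285,-.327,.0695,13.4); w=snap("wrist","w3");t=snap("top","t3")
cv2.imwrite("pics/m3.png",np.hstack([w["img"][:,60:460],cv2.resize(t["img"][185:305,350:470],(400,400)) if 0 else cv2.resize(t["img"][180:310,345:470],(400,420))])[:,:,::-1])
E
```

```text
clock: 6.68
tool_pos: [0.4629, -0.0406, 0.0997]
ee_rot: [0.0, 0.993, 0.117, 0.0]
contact_force: [0.1, -0.7, -3.4]
finger_gap: 0.0195
finger_force: 58.7
clock: 9.18
tool_pos: [0.4285, -0.3273, 0.0994]
ee_rot: [-0.0, 0.993, 0.117, 0.0]
contact_force: [0.1, -0.6, -4.5]
finger_gap: 0.0193
finger_force: 58.6
shift [ 0.0002 -0.0005  0.0599] turn [-0.0001 -0.      0.0001] yaw 13.41 gap 0.0193 t 9.175 F [ 0.1 -0.6 -4.5] q7 -0.86
```

View pics/m3.png

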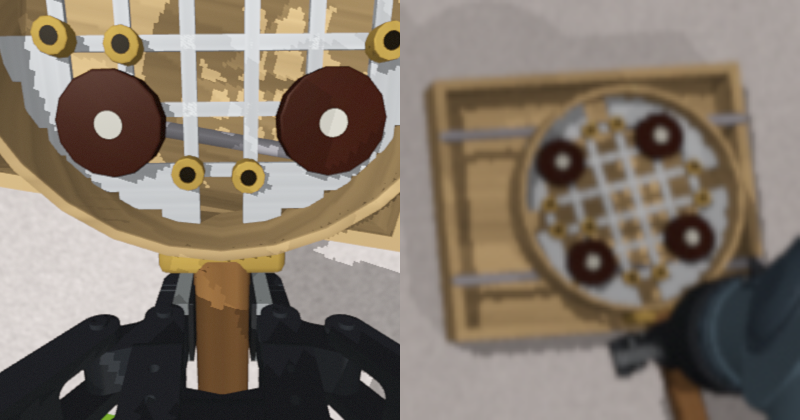

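The batch is intact and the sieve is over the tray: hoop centre near top pixel (417,240), with parallax accounting for the apparent offset. I'll lower it onto the rods.

```bash
python3 -m creep '[[[0,0,0.008],[0,0,0],-1],[[0,0,0.014],[0,0,0],-1],[[0,0,0.014],[0,0,0],-1],[[0,0,0.012],[0,0,0],-1],[[0,0,0.006],[0,0,0],-1],[[0,0,0.004],[0,0,0],-1],[[0,0,0],[0,0,0],-1]]'
python3 -m creep '[[[0,0,0.003],[0,0,0],-1],[[0,0,0],[0,0,0],-1]]'
```

```text
clock: 10.15
tool_pos: [0.4284, -0.3274, 0.0705]
ee_rot: [0.0, 0.993, 0.117, 0.0]
contact_force: [0.1, 0.6, -4.8]
finger_gap: 0.0191
finger_force: 58.6
clock: 10.4
tool_pos: [0.4287, -0.3276, 0.0693]
ee_rot: [0.0, 0.993, 0.116, 0.0]
contact_force: [0.1, -0.6, -2.4]
finger_gap: 0.0189
finger_force: 58.7
```

```bash
python3 -m creep '[[[0.006,-0.03,0],[0,0,0],-1],[[-0.012,0.06,0],[0,0,0],-1],[[0.012,-0.06,0],[0,0,0],-1],[[-0.012,0.06,0],[0,0,0],-1],[[0.012,-0.06,0],[0,0,0],-1],[[-0.012,0.06,0],[0,0,0],-1],[[0.012,-0.06,0],[0,0,0],-1],[[-0.012,0.06,0],[0,0,0],-1],[[0.012,-0.06,0],[0,0,0],-1],[[-0.012,0.06,0],[0,0,0],-1],[[0.012,-0.06,0],[0,0,0],-1],[[-0.012,0.06,0],[0,0,0],-1],[[0.012,-0.06,0],[0,0,0],-1],[[-0.012,0.06,0],[0,0,0],-1],[[0.006,-0.03,0],[0,0,0],-1],[[0,0,0],[0,0,0],-1],[[0,0,0],[0,0,0],-1]]'
python3 - <<'E'
from h import *
go(.4285,-.327,.0695,13.4); w=snap("wrist","w4");t=snap("top","t4");s=snap("scene","s4")
cv2.imwrite("pics/m4.png",np.hstack([cv2.resize(s["img"][160:340,10:210],(400,360)),cv2.resize(t["img"][180:310,345:470],(400,360))])[:,:,::-1])
E
```

```text
clock: 12.52
tool_pos: [0.4288, -0.3261, 0.0691]
ee_rot: [-0.0, 0.993, 0.118, 0.0]
contact_force: [-0.5, 1.4, -2.2]
finger_gap: 0.0192
finger_force: 60.0
shift [-0.001   0.0016 -0.0009] turn [-0.0002 -0.0001  0.0005] yaw 13.5 gap 0.0192 t 12.525 F [-0.5  1.4 -2.2] q7 -0.88
```

View pics/m4.png

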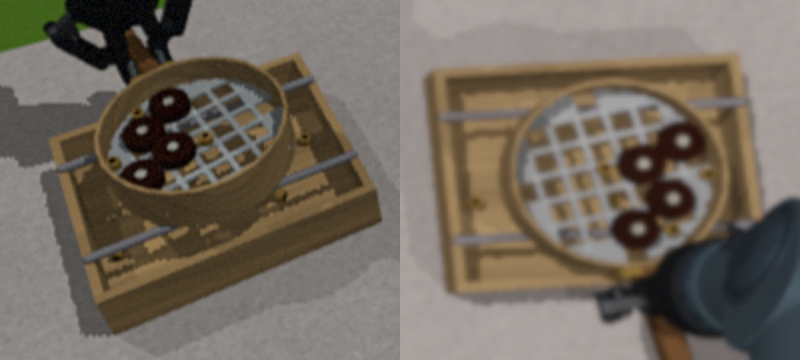

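Most ferrules have dropped. Discs and the remaining ferrules drifted to the -y side: ferrules at (673,230) and (706,173) in the right panel. I'll use sawtooth strokes to send them back to +y.

```bash
python3 -m creep '[[[0.004,-0.018,0],[0,0,0],-1],[[0.004,-0.018,0],[0,0,0],-1],[[-0.015,0.076,0],[0,0,0],-1],[[0.005,-0.025,0],[0,0,0],-1],[[0.005,-0.025,0],[0,0,0],-1],[[0.005,-0.026,0],[0,0,0],-1],[[-0.015,0.076,0],[0,0,0],-1],[[0.005,-0.025,0],[0,0,0],-1],[[0.005,-0.025,0],[0,0,0],-1],[[0.005,-0.026,0],[0,0,0],-1],[[-0.015,0.076,0],[0,0,0],-1],[[0.005,-0.025,0],[0,0,0],-1],[[0.005,-0.025,0],[0,0,0],-1],[[0.005,-0.026,0],[0,0,0],-1],[[-0.015,0.076,0],[0,0,0],-1],[[0.004,-0.02,0],[0,0,0],-1],[[0.004,-0.02,0],[0,0,0],-1],[[0,0,0],[0,0,0],-1]]'
python3 - <<'E'
from h import *
go(.4285,-.327,.0695,13.4); w=snap("wrist","w5");t=snap("top","t5");s=snap("scene","s5")
cv2.imwrite("pics/m5.png",np.hstack([cv2.resize(s["img"][190:270,45:165],(400,300)),cv2.resize(t["img"][200:285,372:457],(400,300))])[:,:,::-1])
E
```

```text
clock: 14.92
tool_pos: [0.4292, -0.3242, 0.0689]
ee_rot: [-0.001, 0.993, 0.118, -0.0]
contact_force: [-0.0, 2.0, -1.4]
finger_gap: 0.0186
finger_force: 60.2
shift [-0.0026  0.0052 -0.0013] turn [-0.0006  0.      0.0012] yaw 13.61 gap 0.0186 t 14.925 F [-0.   2.  -1.4] q7 -0.88
```

View pics/m5.png

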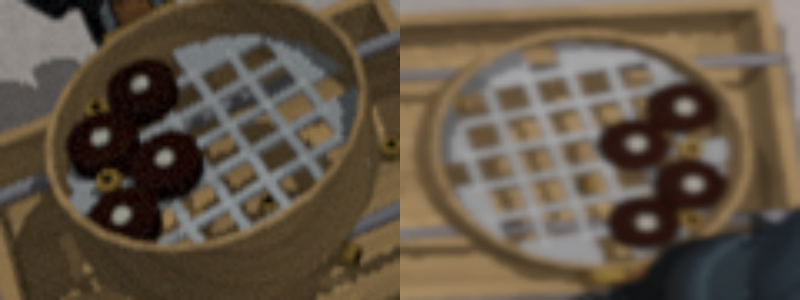

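Pieces still sit on the -y side, with two ferrules near (690,150) and (690,220). I'll try long strokes with a gentle start and a sudden stop to throw them to +y.

```bash
python3 -m creep '[[[-0.0024,0.0118,0],[0,0,0],-1],[[-0.004,0.0196,0],[0,0,0],-1],[[-0.005,0.0245,0],[0,0,0],-1],[[-0.004,0.0196,0],[0,0,0],-1],[[-0.0018,0.009,0],[0,0,0],-1],[[0.0032,-0.0157,0],[0,0,0],-1],[[0.0064,-0.0314,0],[0,0,0],-1],[[0.0095,-0.047,0],[0,0,0],-1],[[0.0127,-0.0628,0],[0,0,0],-1],[[0,0,0],[0,0,0],-1],[[-0.0024,0.0118,0],[0,0,0],-1],[[-0.0048,0.0235,0],[0,0,0],-1],[[-0.0055,0.0275,0],[0,0,0],-1],[[-0.0064,0.0314,0],[0,0,0],-1],[[-0.0055,0.0275,0],[0,0,0],-1],[[-0.0048,0.0235,0],[0,0,0],-1],[[-0.0024,0.0118,0],[0,0,0],-1]]'
python3 -m creep '[[[0.0032,-0.0157,0],[0,0,0],-1],[[0.0064,-0.0314,0],[0,0,0],-1],[[0.0095,-0.047,0],[0,0,0],-1],[[0.0127,-0.0628,0],[0,0,0],-1],[[0,0,0],[0,0,0],-1],[[-0.0024,0.0118,0],[0,0,0],-1],[[-0.0048,0.0235,0],[0,0,0],-1],[[-0.0055,0.0275,0],[0,0,0],-1],[[-0.0032,0.0157,0],[0,0,0],-1],[[0,0,0],[0,0,0],-1]]'
python3 - <<'E'
from h import *
go(.4285,-.327,.0695,13.4); w=snap("wrist","w6");t=snap("top","t6");s=snap("scene","s6")
cv2.imwrite("pics/m6.png",np.hstack([cv2.resize(s["img"][160:290,25:195],(400,306)),cv2.resize(t["img"][200:285,372:457],(400,306))])[:,:,::-1])
E
```

```text
clock: 17.2
tool_pos: [0.43, -0.3716, 0.0689]
ee_rot: [0.0, 0.993, 0.116, -0.0]
contact_force: [0.2, 0.9, -1.1]
finger_gap: 0.0191
finger_force: 60.1
clock: 18.45
tool_pos: [0.4285, -0.3329, 0.069]
ee_rot: [0.001, 0.993, 0.115, 0.0]
contact_force: [-0.2, -0.6, -1.1]
finger_gap: 0.019
finger_force: 60.0
shift [ 0.0027 -0.0115 -0.001 ] turn [ 0.0004 -0.     -0.0013] yaw 13.16 gap 0.019 t 18.45 F [-0.2 -0.6 -1.1] q7 -0.87
```

View pics/m6.png

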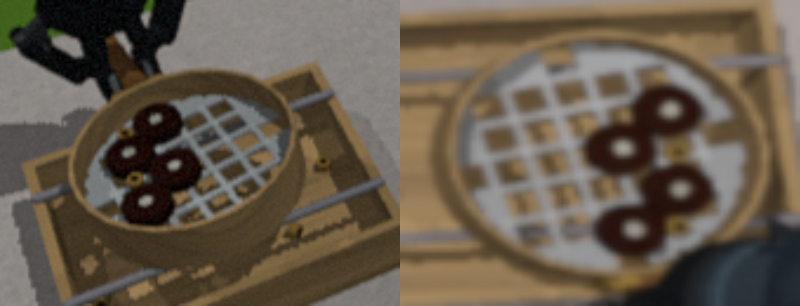

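Two ferrules are left, caught between discs at (678,150) and (678,225) in the right panel. I'll shake harder.

```bash
python3 -m creep '[[[-0.004,0.02,0],[0,0,0],-1],[[-0.004,0.02,0],[0,0,0],-1],[[0.02,-0.098,0],[0,0,0],-1],[[-0.02,0.098,0],[0,0,0],-1],[[0.02,-0.098,0],[0,0,0],-1],[[-0.02,0.098,0],[0,0,0],-1],[[0.02,-0.098,0],[0,0,0],-1],[[-0.02,0.098,0],[0,0,0],-1],[[0.02,-0.098,0],[0,0,0],-1],[[-0.02,0.098,0],[0,0,0],-1],[[0.02,-0.098,0],[0,0,0],-1],[[-0.02,0.098,0],[0,0,0],-1],[[0.02,-0.098,0],[0,0,0],-1],[[-0.02,0.098,0],[0,0,0],-1],[[0.02,-0.098,0],[0,0,0],-1],[[0,0,0],[0,0,0],-1],[[-0.005,0.025,0],[0,0,0],-1],[[-0.005,0.025,0],[0,0,0],-1],[[0,0,0],[0,0,0],-1]]'
python3 - <<'E'
from h import *
go(.4285,-.327,.0695,13.4); w=snap("wrist","w7");t=snap("top","t7");s=snap("scene","s7")
cv2.imwrite("pics/m7.png",np.hstack([cv2.resize(s["img"][160:290,25:195],(400,306)),cv2.resize(t["img"][200:285,372:457],(400,306))])[:,:,::-1])
def brass(c):
    h=cv2.cvtColor(c["img"],cv2.COLOR_RGB2HSV);return h
E
```

```text
clock: 20.98
tool_pos: [0.4286, -0.3301, 0.0693]
ee_rot: [0.001, 0.993, 0.114, 0.0]
contact_force: [-0.5, 0.1, -2.3]
finger_gap: 0.0191
finger_force: 61.0
shift [ 0.0013 -0.0061 -0.0005] turn [ 0.0007 -0.0001 -0.0017] yaw 13.1 gap 0.0191 t 20.975 F [-0.5  0.1 -2.3] q7 -0.87
```

View pics/m7.png

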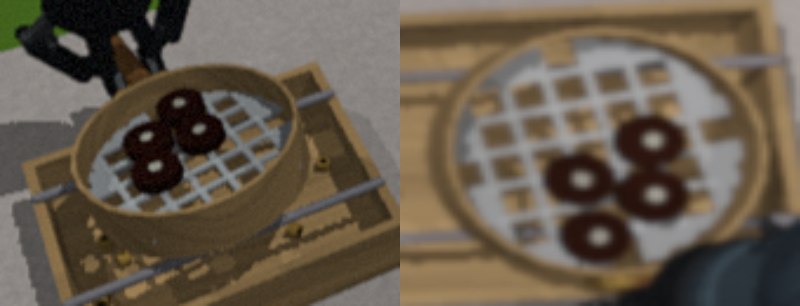

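No ferrule is visible on the sheet any more: the right panel shows four discs only, and the left panel shows ferrules on the tray floor. I'll check the part of the rim hidden from above with a brass colour mask in the wrist view.

Run:
```python
from h import *
def blobs(f,roi=None):
    c=load(f);h=cv2.cvtColor(c["img"],cv2.COLOR_RGB2HSV)
    m=((h[...,0]>18)&(h[...,0]<27)&(h[...,1]>155)&(h[...,2]>90)).astype(np.uint8)
    n,l,st,ce=cv2.connectedComponentsWithStats(m)
    return [(ce[i].round().astype(int).tolist(),int(st[i,4])) for i in range(1,n) if st[i,4]>(40 if f[0]=='w' else 5)]
h=cv2.cvtColor(load("w3")["img"],cv2.COLOR_RGB2HSV)
print(h[172,234:250].tolist(), h[60,320:324].tolist())
for f in("w1","w3","w5","w7","top0","t7","s7"):print(f,blobs(f))
```

```text
[[21, 150, 190], [22, 149, 190], [22, 150, 190], [22, 153, 190], [21, 152, 180], [21, 162, 132], [16, 127, 52], [23, 85, 27], [18, 116, 33], [25, 99, 31], [16, 104, 32], [19, 136, 30], [20, 99, 31], [18, 120, 32], [20, 116, 33], [20, 120, 32]] [[18, 94, 169], [19, 103, 188], [19, 97, 207], [19, 96, 207]]
w1 [([335, 49], 180), ([169, 55], 157), ([334, 86], 162), ([173, 85], 157), ([207, 90], 157), ([239, 151], 137), ([269, 152], 138), ([258, 195], 355)]
w3 [([127, 39], 209), ([433, 47], 245), ([196, 49], 90), ([255, 163], 75), ([305, 162], 57), ([249, 175], 43), ([341, 262], 52)]
w5 [([434, 44], 241), ([386, 172], 96), ([333, 267], 94), ([233, 270], 42)]
w7 [([426, 53], 169), ([296, 82], 48), ([425, 93], 52), ([337, 270], 75)]
top0 []
t7 []
s7 [([149, 256], 12), ([77, 269], 16)]
```

View pics/w7.png

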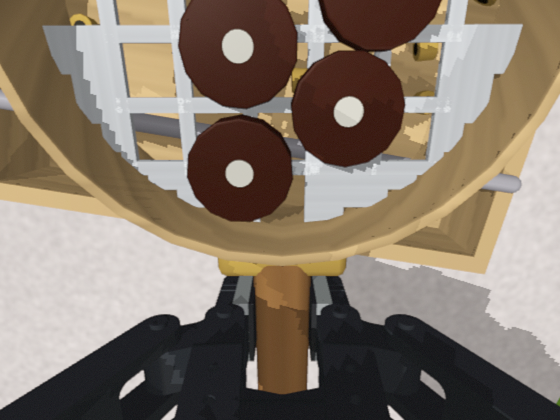

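The remaining brass spots, at (80,20), (296,78) and (425,50), are seen through holes or gaps, so they are on the tray floor below. Next I'll lift clear and work out the mat centre for the return.

```bash
python3 -m creep '[[[0,0,-0.006],[0,0,0],-1],[[0,0,-0.012],[0,0,0],-1],[[0,0,-0.018],[0,0,0],-1],[[0,0,-0.018],[0,0,0],-1],[[0,0,-0.01],[0,0,0],-1],[[0,0,0],[0,0,0],-1],[[0,0,0],[0,0,0],-1]]'
python3 - <<'E'
from h import *
t=snap("top","t8");w=snap("wrist","w8")
m=[]
h=cv2.cvtColor(t["img"],cv2.COLOR_RGB2HSV)
hh=h[180:290,240:350]; m=((hh[...,0]<20)&(hh[...,1]>75)).astype(np.uint8)
n,l,st,ce=cv2.connectedComponentsWithStats(m);i=1+np.argmax(st[1:,4]);print(st[i])
cs,_=cv2.findContours((l==i).astype(np.uint8),0,2);(u,v),r=cv2.minEnclosingCircle(cs[0]);e=cv2.fitEllipse(cs[0]);print(u+240,v+180,r,e)
M=onz(t,e[0][0]+240,e[0][1]+180,.005);print("mat",M)
a=np.radians(13.1);go(M[0]-.108*np.cos(a),M[1]-.108*np.sin(a),.10,13.1)
E
```

```text
clock: 22.0
tool_pos: [0.4287, -0.3261, 0.1008]
ee_rot: [-0.0, 0.993, 0.117, -0.0]
contact_force: [0.0, 0.2, -2.8]
finger_gap: 0.019
finger_force: 61.0
[  16   13   77   76 4579]
293.84693908691406 231.07143020629883 38.494041442871094 ((53.96418762207031, 50.7053337097168), (74.9237289428711, 76.08519744873047), 111.58190155029297)
mat [ 0.56867559 -0.02455939  0.005     ]
shift [ 0.1961 -0.5228  0.0014] turn [-0.0002  0.0002  0.0016] yaw 13.39 gap 0.0191 t 22.1 F [ 0.2 -0.1 -2.3] q7 -0.86
```

```bash
python3 -m creep '[[[0.0019,-0.005,0],[0,0,0],-1],[[0.0038,-0.01,0],[0,0,0],-1],[[0.006,-0.016,0],[0,0,0],-1],[[0.0083,-0.022,0],[0,0,0],-1],[[0.0105,-0.028,0],[0,0,0],-1],[[0.0128,-0.034,0],[0,0,0],-1],[[0.0137,-0.0366,0],[0,0,0],-1],[[0.0137,-0.0366,0],[0,0,0],-1],[[0.0137,-0.0366,0],[0,0,0],-1],[[0.0137,-0.0366,0],[0,0,0],-1],[[0.0137,-0.0366,0],[0,0,0],-1],[[0.0137,-0.0366,0],[0,0,0],-1],[[0.0137,-0.0366,0],[0,0,0],-1],[[0.0137,-0.0366,0],[0,0,0],-1],[[0.0128,-0.034,0],[0,0,0],-1],[[0.0105,-0.028,0],[0,0,0],-1],[[0.0083,-0.022,0],[0,0,0],-1],[[0.006,-0.016,0],[0,0,0],-1],[[0.0038,-0.01,0],[0,0,0],-1],[[0.0019,-0.005,0],[0,0,0],-1]]'
python3 -m creep '[[[0,0,0.01],[0,0,0],-1],[[0,0,0.02],[0,0,0],-1],[[0,0,0.03],[0,0,0],-1],[[0,0,0.03],[0,0,0],-1],[[0,0,0.03],[0,0,0],-1],[[0,0,0.022],[0,0,0],-1],[[0,0,0.012],[0,0,0],-1],[[0,0,0.006],[0,0,0],-1],[[0,0,0],[0,0,0],-1],[[0,0,0],[0,0,0],-1]]'
python3 - <<'E'
from h import *
go(.4635,-.0491,.018); t=snap("top","t9");s=snap("scene","s9")
T=cv2.resize(t["img"][195:295,345:470],(400,320));S=cv2.resize(s["img"][180:320,30:205],(400,320))
cv2.imwrite("pics/m9.png",np.vstack([np.hstack([S,T]),np.hstack([cv2.resize(t["img"][190:275,245:345],(400,280)),cv2.resize(s["img"][160:260,210:320],(400,280))])])[:,:,::-1])
E
```

```text
clock: 24.6
tool_pos: [0.4639, -0.0493, 0.101]
ee_rot: [0.0, 0.993, 0.116, -0.0]
contact_force: [-0.2, 0.4, -3.4]
finger_gap: 0.019
finger_force: 61.0
clock: 25.85
tool_pos: [0.4645, -0.0493, 0.0214]
ee_rot: [0.0, 0.993, 0.117, 0.001]
contact_force: [0.3, 0.2, -2.9]
finger_gap: 0.0192
finger_force: 60.9
shift [-0.0018 -0.0009  0.0069] turn [ 0.0001 -0.0003 -0.    ] yaw 13.38 gap 0.0192 t 25.85 F [ 0.3  0.2 -2.9] q7 -1.52
```

View pics/m9.png

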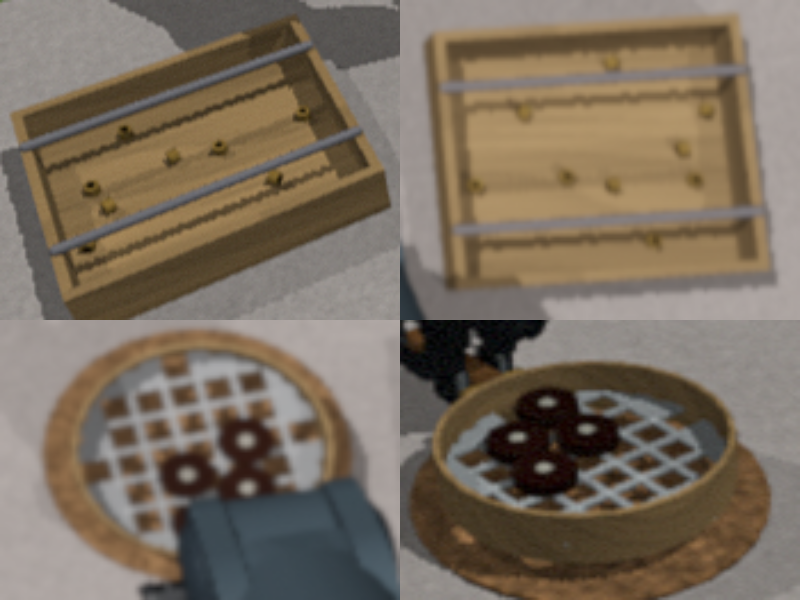

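All nine ferrules are in the tray (top-right panel), the sieve is over its mat and the four discs are inside. I'll set it down and release.

```bash
python3 -m creep '[[[0,0,0.004],[0,0,0],-1],[[0,0,0.003],[0,0,0],-1],[[0,0,0.001],[0,0,0],-1],[[0,0,0],[0,0,0],-0.2],[[0,0,0],[0,0,0],0.1],[[0,0,0],[0,0,0],0.1],[[0,0,0],[0,0,0],0.1],[[0,0,-0.04],[0,0,0],0.3],[[0,0,-0.09],[0,0,0],0.3],[[0,0,-0.11],[0,0,0],0.3],[[0,0,-0.11],[0,0,0],0.3],[[0,0,-0.11],[0,0,0],0.3],[[0,0,0],[0,0,0],0.3],[[0,0,0],[0,0,0],0.3]]'
python3 - <<'E'
from h import *
go(.4645,-.0491,.25); w=snap("wrist","w10");t=snap("top","t10");s=snap("scene","s10")
def dots(c,minA):
    h=cv2.cvtColor(c["img"],cv2.COLOR_RGB2HSV)
    d=((c["img"].max(2)<110)&(h[...,1]>110)&((h[...,0]<10)|(h[...,0]>172))).astype(np.uint8)
    n,l,st,ce=cv2.connectedComponentsWithStats(cv2.morphologyEx(d,cv2.MORPH_OPEN,np.ones((2,2))))
    return [(ce[i].round(1).tolist(),st[i].tolist()) for i in range(1,n) if st[i,4]>minA]
for c,a in((w,300),(t,30),(s,30)):print(dots(c,a))
E
```

```text
clock: 27.7
tool_pos: [0.4634, -0.0493, 0.2466]
ee_rot: [0.0, 0.993, 0.117, -0.0]
contact_force: [-0.0, -0.2, -0.3]
finger_gap: 0.0556
finger_force: 0.0
shift [ 0.0022  0.0001 -0.0068] turn [0.0001 0.0002 0.    ] yaw 13.38 gap 0.0556 t 27.7 F [-0.  -0.2 -0.3] q7 -1.33
[([314.6, 61.8], [296, 41, 38, 42, 1085]), ([268.8, 81.2], [251, 62, 37, 39, 1036]), ([305.3, 102.6], [287, 84, 37, 39, 986]), ([268.2, 123.5], [251, 105, 35, 38, 928])]
[([250.4, 162.0], [239, 151, 24, 21, 308]), ([291.6, 237.4], [286, 232, 12, 12, 83]), ([292.1, 251.9], [290, 247, 6, 11, 38])]
[([487.4, 6.3], [471, 0, 31, 20, 162]), ([504.4, 10.3], [492, 0, 23, 20, 113]), ([521.4, 20.8], [516, 15, 13, 14, 74]), ([537.9, 30.1], [523, 21, 32, 20, 222]), ([543.0, 82.7], [518, 64, 42, 41, 648]), ([253.1, 197.2], [247, 190, 13, 14, 71]), ([259.7, 205.7], [254, 199, 14, 13, 67]), ([244.4, 208.8], [236, 201, 18, 16, 111]), ([251.3, 221.8], [243, 215, 17, 12, 88]), ([374.9, 270.3], [371, 262, 9, 16, 74]), ([354.6, 271.1], [348, 265, 14, 14, 105]), ([263.9, 299.7], [251, 293, 27, 12, 132])]
```

Run:
```python
from h import *
w=load("w10");s=load("s10")
def dots(c,cent,r):
    out=[]
    for u,v in cent:
        x0,y0=int(u-r),int(v-r);p=c["img"][y0:y0+2*r+1,x0:x0+2*r+1].astype(float)
        g=p.min(2);m=g>max(90,g.max()*.75);ys,xs=np.nonzero(m);out.append((x0+xs.mean(),y0+ys.mean()))
    return out
W=dots(w,[(314.6,61.8),(268.8,81.2),(305.3,102.6),(268.2,123.5)],9)
S=[(0,0)]
P=[onz(w,*q,.036) for q in W]
for q,p in zip(W,P):
    e=proj(s,p);d=dots(s,[e],4)[0];print("dot",np.round(q,1),p.round(4),"scene exp",e.round(1),"got",np.round(d,1),"tri",tri(w,q,s,d)[0].round(4))
P=np.array(P)
for i in range(4):
  print([round(float(np.linalg.norm(P[i]-P[j]))*1000,1) for j in range(4)])
c=np.array([.5687,-.0246]);print(np.linalg.norm(P[:,:2]-c,axis=1))
```

```text
dot [313.7  60.7] [ 0.5754 -0.0537  0.036 ] scene exp [248.8 216.2] got [249.8 217. ] tri [ 0.576  -0.053   0.0339]
dot [267.6  80.4] [ 0.5496 -0.0172  0.036 ] scene exp [260.5 201.8] got [261.8 202.8] tri [ 0.5501 -0.016   0.0332]
dot [304.4 102.1] [ 0.5391 -0.0544  0.036 ] scene exp [241.2 204.1] got [242.1 204.4] tri [ 0.5395 -0.0536  0.0352]
dot [266.9 123.1] [ 0.5127 -0.0249  0.036 ] scene exp [249.6 191.3] got [250.7 192.4] tri [ 0.5129 -0.0238  0.0323]
[0.0, 44.7, 36.3, 69.0]
[44.7, 0.0, 38.6, 37.7]
[36.3, 38.6, 0.0, 39.6]
[69.0, 37.7, 39.6, 0.0]
[0.02987019 0.02044464 0.04196638 0.05595815]
```

Disc tops measure about 34 mm high, matching the text. Disc A (0.575,-0.054) can be taken with the closing line at 65°, which means yaw -25°.

Run:
```python
from h import *
go(.5757,-.0534,.10,-25)
```

```text
shift [0.2196 0.0611 0.289 ] turn [-1.000e-04  1.300e-03  2.133e-01] yaw 13.39 gap 0.0553 t 27.85 F [ 0.1 -0.3 -1.1] q7 -1.33
```

```bash
python3 -m creep '[[[0.0549,0.0153,0.03],[0,0,0],0.2],[[0.0549,0.0153,0.03],[0,0,0],0.2],[[0.0549,0.0153,0.03],[0,0,0],0.2],[[0.0549,0.0152,0.03],[0,0,0],0.2],[[0,0,0.033],[0,0.0003,0.0427],0.2],[[0,0,0.033],[0,0.0003,0.0427],0.2],[[0,0,0.033],[0,0.0003,0.0427],0.2],[[0,0,0.033],[0,0.0003,0.0427],0.2],[[0,0,0.033],[0,0,0.0427],0.2],[[0,0,0],[0,0,0],0.2],[[0,0,0],[0,0,0],0.2]]'
python3 - <<'E'
from h import *
go(.5757,-.0534,.0255,-25)
E
```

```text
clock: 29.22
tool_pos: [0.5777, -0.0534, 0.1041]
ee_rot: [-0.0, 0.976, -0.216, 0.001]
contact_force: [-0.0, -0.1, 0.4]
finger_gap: 0.0514
finger_force: 0.0
shift [-0.0041  0.0019  0.1571] turn [-0.0004 -0.0008  0.0004] yaw -24.93 gap 0.0514 t 29.225 F [-0.  -0.1  0.4] q7 -2.11
```

```bash
cat >> h.py <<'E'
def discs(c,z,lo=60,hi=40000,pr=True):
    "dark red blobs' white dots -> world at plane z"
    img=c["img"];h=cv2.cvtColor(img,cv2.COLOR_RGB2HSV)
    d=((img.max(2)<125)&(h[...,1]>100)&((h[...,0]<10)|(h[...,0]>172))).astype(np.uint8)
    fill=cv2.morphologyEx(d,cv2.MORPH_CLOSE,cv2.getStructuringElement(2,(3,3)))
    cs,hi_=cv2.findContours(fill,cv2.RETR_CCOMP,2);out=[]
    for k,ct in enumerate(cs):
        if hi_[0][k][3]<0: continue
        a=cv2.contourArea(ct)
        if a<lo/20: continue
        m=np.zeros(d.shape,np.uint8);cv2.drawContours(m,[ct],-1,1,-1)
        px=img[m>0]
        if np.median(px.min(1))<100: continue
        M=cv2.moments(ct);q=(M["m10"]/M["m00"],M["m01"]/M["m00"]);p=onz(c,*q,z)
        pa=cv2.contourArea(cs[hi_[0][k][3]])
        out.append((q,p));
        if pr: print("dot",np.round(q,1),"area",a,"par",pa,"->",p.round(4))
    return out
E
python3 - <<'E'
from h import *
discs(load("w10"),.036);print();discs(snap("wrist","w11"),.036)
E
```

```text
dot [266.7 123.1] area 125.5 par 1001.5 -> [ 0.5127 -0.0247  0.036 ]
dot [267.5  80.4] area 137.0 par 1116.0 -> [ 0.5497 -0.0171  0.036 ]
dot [304.3 102. ] area 129.5 par 2259.5 -> [ 0.5392 -0.0543  0.036 ]
dot [313.7  60.8] area 143.5 par 2259.5 -> [ 0.5753 -0.0537  0.036 ]

dot [281.9 330.9] area 194.0 par 9054.5 -> [ 0.5121 -0.0245  0.036 ]
dot [246.7 289.9] area 212.5 par 9054.5 -> [ 0.5492 -0.0169  0.036 ]
dot [306.5 281.2] area 216.0 par 9054.5 -> [ 0.5387 -0.0542  0.036 ]
dot [281.6 232.6] area 241.0 par 9054.5 -> [ 0.5751 -0.0536  0.036 ]
```

Both wrist views agree within 1 mm. Going down to grasp A.

```bash
python3 -m creep '[[[-0.0047,0.002,0.01],[0,0,0],0.2],[[0,0,0.03],[0,0,0],0.2],[[0,0,0.03],[0,0,0],0.2],[[0,0,0.03],[0,0,0],0.2],[[0,0,0.03],[0,0,0],0.2],[[0,0,0.02],[0,0,0],0.2],[[0,0,0.007],[0,0,0],0.2],[[0,0,0],[0,0,0],0.2],[[0,0,0],[0,0,0],0.2]]'
python3 -m creep '[[[0,0,0],[0,0,0],-1],[[0,0,0],[0,0,0],-1],[[0,0,0],[0,0,0],-1],[[0,0,0],[0,0,0],-1],[[0,0,0],[0,0,0],-1]]'
python3 -m creep '[[[0,0,-0.02],[0,0,0],-1],[[0,0,-0.06],[0,0,0],-1],[[0,0,-0.1],[0,0,0],-1],[[0,0,-0.1],[0,0,0],-1],[[0,0,-0.03],[0,0,0],-1],[[0,0,0],[0,0,0],-1]]'
python3 - <<'E'
from h import *
c=snap("wrist","w12");discs(c,.036);go(.568,.2917,.18,0)
E
```

```text
clock: 30.4
tool_pos: [0.5764, -0.0535, 0.0266]
ee_rot: [-0.0, 0.976, -0.217, 0.002]
contact_force: [-0.9, -0.8, -0.2]
finger_gap: 0.0511
finger_force: 0.0
clock: 31.02
tool_pos: [0.5766, -0.0535, 0.0271]
ee_rot: [-0.0, 0.976, -0.217, 0.003]
contact_force: [-0.7, -0.2, 6.7]
finger_gap: 0.0329
finger_force: 59.3
clock: 31.78
tool_pos: [0.5757, -0.0535, 0.1821]
ee_rot: [-0.0, 0.976, -0.217, 0.003]
contact_force: [1.0, -0.7, -1.4]
finger_gap: 0.0327
finger_force: 59.6
dot [282.  293.6] area 458.5 par 7636.5 -> [ 0.4966 -0.018   0.036 ]
dot [254.3 243.4] area 138.0 par 7636.5 -> [ 0.5493 -0.0169  0.036 ]
dot [301.4 239.7] area 141.5 par 7636.5 -> [ 0.5356 -0.0542  0.036 ]
shift [-3.040e-01 -6.202e-01  4.000e-04] turn [-1.000e-04 -8.000e-04 -1.392e-01] yaw -25.05 gap 0.0327 t 31.825 F [-0.8 -0.4 -0.6] q7 -2.08
```

```bash
cat >> h.py <<'E'
def held(c,q,zt):
    "tool xy of pixel q on the tool plane z=zt"
    s=env.read_state();M=rot(s["ee_rot"]);o=M.T@(c["P"]-s["tool_pos"]);d=M.T@ray(c,*q)[1]
    return o+d*(zt-o[2])/d[2]
E
python3 -m creep '[[[-0.019,-0.0388,0],[0,0,0],-1],[[-0.038,-0.0775,0],[0,0,0],-1],[[-0.038,-0.0775,0],[0,0,0],-1],[[-0.038,-0.0775,0],[0,0,0],-1],[[-0.038,-0.0775,0],[0,0,0],-1],[[-0.038,-0.0775,0],[0,0,0],-1],[[-0.038,-0.0775,0],[0,0,0],-1],[[-0.038,-0.0775,0],[0,0,0],-1],[[-0.019,-0.0388,0],[0,0,0],-1],[[0,0,0],[0,0,-0.0464],-1],[[0,0,0],[0,0,-0.0464],-1],[[0,0,0],[0,0,-0.0464],-1],[[0,0,0],[0,0,0],-1],[[0,0,0],[0,0,0],-1]]'
python3 - <<'E'
from h import *
c=snap("wrist","w13");go(.568,.2917,.18,0)
img=c["img"];h=cv2.cvtColor(img,cv2.COLOR_RGB2HSV)
o=discs(c,.1);print(held(c,o[0][0],-.009))
# pan view with annotation
for q in [(.568,.2917,.055)]:print(proj(c,q))
for p in [(150,150),(300,150),(280,100),(280,200),(400,100)]:print(p,img[p[1],p[0]])
t=load("t10");s=load("s10")
print(t["img"][229,168],t["img"][200,150])
E
```

```text
clock: 33.58
tool_pos: [0.5685, 0.2906, 0.1799]
ee_rot: [0.001, 1.0, -0.001, 0.001]
contact_force: [-0.3, 0.2, -0.1]
finger_gap: 0.0328
finger_force: 59.6
shift [-0.0011 -0.0015  0.0004] turn [ 0.0003 -0.0009 -0.0007] yaw -0.12 gap 0.033 t 33.625 F [0.8 0.6 0.5] q7 -2.3Traceback (most recent call last):
  File "<stdin>", line 4, in <module>
IndexError: list index out of range
```

View pics/w13.png

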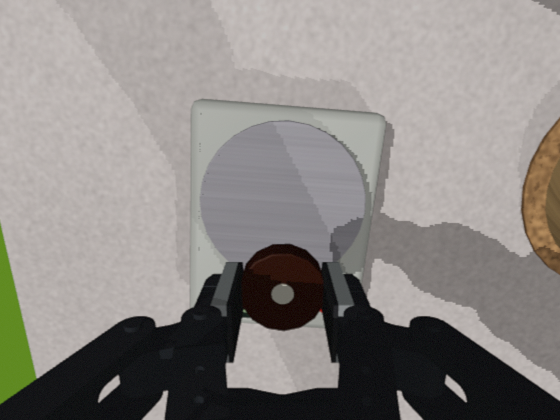

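The view shows disc A held between the pads, its dot at (283,294). The pan is behind it, with edges at x≈200 and 370 and the top at y≈121. I'll fit the pan circle on its plane, with the top view as a check.

```bash
cat >> h.py <<'E'
from scipy.optimize import least_squares
def circ(P):
    f=lambda a:np.hypot(P[:,0]-a[0],P[:,1]-a[1])-a[2]
    return least_squares(f,[*P.mean(0),.06],loss="soft_l1",f_scale=.001).x
E
python3 - <<'E'
from h import *
def fit(c,u0,v0,r0,r1,angs,hs):
    g=cv2.GaussianBlur(c["img"],(3,3),0).astype(float);pts=[]
    # blue minus green: pan bluish, body greenish
    k=g[...,2]-g[...,1]
    for a in angs:
        rr=np.arange(r0,r1,.5);u=u0+rr*np.cos(a);v=v0+rr*np.sin(a)
        z=cv2.remap(k.astype(np.float32),u.astype(np.float32)[None],v.astype(np.float32)[None],1)[0]
        n=6;st=[z[i-n:i].mean()-z[i:i+n].mean() for i in range(n,len(z)-n)];i=int(np.argmax(st))
        if st[i]>3: pts.append((u[i+n],v[i+n]))
    for h in hs:
        P=np.array([onz(c,*p,h)[:2] for p in pts]);print(h,len(pts),circ(P).round(4))
w=load("w13");t=load("t10")
print(w["img"][200,[210,240,195]].tolist(),t["img"][229,[168,150]].tolist(),t["img"][205,148].tolist())
fit(w,284,203,65,105,np.radians(np.r_[-180:-5:4,150:180:4]),(.05,.055,.06))
fit(t,168,229,18,36,np.radians(np.arange(0,360,6)),(.05,.055,.06))
im=w["img"][270:320,262:305];m=(im.min(2)>75);ys,xs=np.nonzero(m);n,l,st,ce=cv2.connectedComponentsWithStats(m.astype(np.uint8));print([(ce[i]+[262,270],st[i,4]) for i in range(1,n)])
E
```

```text
[[139, 137, 142], [135, 133, 139], [159, 161, 155]] [[150, 145, 150], [141, 137, 140]] [163, 162, 156]
0.05 52 [0.5657 0.2884 0.0639]
0.055 52 [0.5671 0.2884 0.0627]
0.06 52 [0.5685 0.2884 0.0615]
0.05 60 [0.5679 0.2905 0.0637]
0.055 60 [0.5672 0.2894 0.0634]
0.06 60 [0.5665 0.2883 0.0632]
[(array([282.2057971 , 293.60869565]), np.int32(345))]
```

Run:
```python
from h import *
w=load("w13")
for z in(-.015,-.009,-.005):print(held(w,(282.2,293.6),z))
go(.567,.289,.060,0)
```

```text
[ 0.00163065  0.00226804 -0.015     ]
[-0.00172779  0.00226879 -0.009     ]
[-0.00396676  0.00226929 -0.005     ]
shift [-0.0038  0.0037  0.2404] turn [ 0.0003 -0.0009 -0.0007] yaw -0.12 gap 0.033 t 33.625 F [0.8 0.6 0.5] q7 -2.3
```

```bash
python3 -m creep '[[[0.0004,0.0012,0.03],[0,0,0],-1],[[0,0,0.05],[0,0,0],-1],[[0,0,0.05],[0,0,0],-1],[[0,0,0.05],[0,0,0],-1],[[0,0,0.03],[0,0,0],-1],[[0,0,0.02],[0,0,0],-1],[[0,0,0.009],[0,0,0],-1],[[0,0,0],[0,0,0],-1],[[0,0,0],[0,0,0],-1]]'
python3 -m creep '[[[0,0,0.002],[0,0,0],-1],[[0,0,0],[0,0,0],-1],[[0,0,0],[0,0,0],-1]]'
```

```text
clock: 34.75
tool_pos: [0.57, 0.2916, 0.0623]
ee_rot: [-0.0, 1.0, 0.0, 0.003]
contact_force: [0.2, -0.6, -0.2]
finger_gap: 0.033
finger_force: 59.6
clock: 35.12
tool_pos: [0.5694, 0.2912, 0.0606]
ee_rot: [0.0, 1.0, 0.0, 0.002]
contact_force: [-0.6, 0.0, 0.1]
finger_gap: 0.033
finger_force: 59.6
```

```bash
python3 -m creep '[[[0,0.002,0.003],[0,0,0],-1],[[0,0,0],[0,0,0],-1],[[0,0,0],[0,0,0],-1]]'
python3 -m creep '[[[0,0,0.002],[0,0,0],-1],[[0,0,0],[0,0,0],-1],[[0,0,0],[0,0,0],-1]]'
```

```text
clock: 35.5
tool_pos: [0.5693, 0.2901, 0.0588]
ee_rot: [0.0, 1.0, 0.0, 0.002]
contact_force: [0.3, 0.8, 0.1]
finger_gap: 0.0329
finger_force: 59.6
clock: 35.88
tool_pos: [0.5694, 0.2903, 0.0582]
ee_rot: [-0.0, 1.0, 0.0, 0.002]
contact_force: [-0.7, 0.4, 2.8]
finger_gap: 0.0333
finger_force: 59.7
```

Contact at TCP z = 0.058, as expected. Releasing, lifting and measuring.

```bash
python3 -m creep '[[[0,0,0],[0,0,0],-0.1],[[0,0,0],[0,0,0],0.1],[[0,0,0],[0,0,0],0.1],[[0,0,-0.02],[0,0,0],0.2],[[0,0,-0.06],[0,0,0],0.2],[[0,0,-0.1],[0,0,0],0.2],[[0,0,-0.1],[0,0,0],0.2],[[0,0,0],[0,0,0],0.2],[[0,0,0],[0,0,0],0.2]]'
python3 - <<'E'
from h import *
c=snap("wrist","w14");discs(c,.067);t=snap("top","t14");discs(t,.067,20);discs(t,.036,20)
go(.567,.289,.18,0)
E
```

```text
clock: 37.0
tool_pos: [0.5687, 0.29, 0.1983]
ee_rot: [0.0, 1.0, 0.0, 0.002]
contact_force: [-0.3, -0.0, -0.3]
finger_gap: 0.0512
finger_force: 0.0
dot [281.6 202.7] area 164.0 par 1480.5 -> [0.5677 0.2885 0.067 ]
shift [-0.0016  0.0005  0.0325] turn [ 0.0006 -0.0003  0.0001] yaw 0.01 gap 0.0515 t 37.1 F [ 0.3  0.1 -0.1] q7 -2.29
```

Disc A sits within 1 mm of the pan centre. Now B at (0.549,-0.017), with the closing line at 130° (yaw 40°).

```bash
python3 - <<'E'
from h import *
go(.5493,-.0143,.12,40)
E
python3 -m creep '[[[-0.002,0.039,0.01],[0,0,0],0.2],[[-0.0045,0.076,0.02],[0,0,0],0.2],[[-0.0045,0.076,0.02],[0,0,0],0.2],[[-0.0045,0.076,0.02],[0,0,0],0.2],[[-0.0045,0.076,0.02],[0,0,0],0.2],[[-0.0045,0.076,0.02],[0,0,0],0.2],[[-0.0045,0.076,0.02],[0,0,0],0.2],[[-0.0045,0.076,0.02],[0,0,0],0.2],[[-0.004,0.039,0.006],[0,0,0],0.2],[[0,0,0],[0,0,-0.0445],0.2],[[0,0,0],[0,0,-0.0445],0.2],[[0,0,0],[0,0,-0.0445],0.2],[[0,0,0],[0,0,-0.0445],0.2],[[0,0,0],[0,0,-0.0445],0.2],[[0,0,0],[0,0,0],0.2],[[0,0,0],[0,0,0],0.2]]'
python3 - <<'E'
from h import *
c=snap("wrist","w15");discs(c,.036);go(.5493,-.0143,.026,40)
E
```

```text
shift [-0.0372  0.6069  0.1535] turn [ 7.000e-04 -1.000e-04 -2.222e-01] yaw 0.01 gap 0.0515 t 37.1 F [ 0.3  0.1 -0.1] q7 -2.29
clock: 39.1
tool_pos: [0.5502, -0.0147, 0.1197]
ee_rot: [0.001, 0.94, 0.342, 0.002]
contact_force: [0.2, 0.5, -0.8]
finger_gap: 0.0512
finger_force: 0.0
dot [311.  270.3] area 195.0 par 6156.0 -> [ 0.5354 -0.0548  0.036 ]
dot [255.5 268.5] area 201.0 par 6156.0 -> [ 0.5123 -0.0251  0.036 ]
dot [282.  221.8] area 216.0 par 6156.0 -> [ 0.5494 -0.0175  0.036 ]
shift [-0.0014 -0.0023  0.1875] turn [ 0.0007 -0.0009 -0.0001] yaw 39.99 gap 0.0509 t 39.15 F [ 0.1  0.8 -0.2] q7 -1.13
```

```bash
python3 -m creep '[[[-0.0016,-0.001,0.02],[0,0,0],0.2],[[0,0,0.04],[0,0,0],0.2],[[0,0,0.04],[0,0,0],0.2],[[0,0,0.04],[0,0,0],0.2],[[0,0,0.03],[0,0,0],0.2],[[0,0,0.012],[0,0,0],0.2],[[0,0,0.004],[0,0,0],0.2],[[0,0,0],[0,0,0],0.2],[[0,0,0],[0,0,0],0.2]]'
python3 -m creep '[[[0,0,0],[0,0,0],-1],[[0,0,0],[0,0,0],-1],[[0,0,0],[0,0,0],-1],[[0,0,0],[0,0,0],-1],[[0,0,0],[0,0,0],-1]]'
python3 -m creep '[[[0,0,-0.02],[0,0,0],-1],[[0,0,-0.06],[0,0,0],-1],[[0,0,-0.1],[0,0,0],-1],[[0,0,-0.1],[0,0,0],-1],[[0,0,-0.03],[0,0,0],-1],[[0,0,0],[0,0,0],-1]]'
python3 - <<'E'
from h import *
c=snap("wrist","w16")
im=c["img"][265:325,255:310];m=(im.min(2)>75).astype(np.uint8);n,l,st,ce=cv2.connectedComponentsWithStats(m);print([(ce[i]+[255,265],st[i,4],held(c,ce[i]+[255,265],-.009).round(4)) for i in range(1,n) if st[i,4]>50])
discs(c,.036);go(.5694,.2903,.18,0)
E
```

```text
clock: 40.28
tool_pos: [0.5506, -0.015, 0.0276]
ee_rot: [0.001, 0.94, 0.343, 0.002]
contact_force: [-0.6, 0.1, -0.1]
finger_gap: 0.0511
finger_force: 0.0
clock: 40.9
tool_pos: [0.5506, -0.015, 0.0279]
ee_rot: [0.001, 0.94, 0.342, 0.002]
contact_force: [-0.4, 0.3, 6.0]
finger_gap: 0.0325
finger_force: 59.2
clock: 41.65
tool_pos: [0.5498, -0.015, 0.1829]
ee_rot: [0.001, 0.94, 0.343, 0.003]
contact_force: [0.5, -0.2, -0.2]
finger_gap: 0.0328
finger_force: 59.7
[(array([281.91304348, 291.12276215]), np.int32(391), array([-0.0017,  0.002 , -0.009 ]))]
dot [281.9 291.2] area 458.0 par 7695.0 -> [ 0.4845 -0.0725  0.036 ]
dot [304.8 237.2] area 142.5 par 7695.0 -> [ 0.5355 -0.0547  0.036 ]
dot [259.2 236.8] area 140.5 par 7695.0 -> [ 0.5112 -0.0251  0.036 ]
shift [ 0.4251 -0.4409  0.0022] turn [ 0.0004 -0.0008  0.2225] yaw 40.05 gap 0.0329 t 41.7 F [-0.1  0.2 -0.1] q7 -1.08
```

```bash
python3 -m creep '[[[0.02,-0.021,0],[0,0,0],-1],[[0.045,-0.0467,0],[0,0,0],-1],[[0.0475,-0.0492,0],[0,0,0],-1],[[0.0475,-0.0492,0],[0,0,0],-1],[[0.0475,-0.0492,0],[0,0,0],-1],[[0.0475,-0.0492,0],[0,0,0],-1],[[0.0475,-0.0492,0],[0,0,0],-1],[[0.0475,-0.0492,0],[0,0,0],-1],[[0.045,-0.0467,0],[0,0,0],-1],[[0.03,-0.0313,0],[0,0,0],-1],[[0,0,0],[0,0,0.0445],-1],[[0,0,0],[0,0,0.0445],-1],[[0,0,0],[0,0,0.0445],-1],[[0,0,0],[0,0,0.0445],-1],[[0,0,0],[0,0,0.0445],-1],[[0,0,0],[0,0,0],-1],[[0,0,0],[0,0,0],-1]]'
python3 - <<'E'
from h import *
go(.5694,.2903,.0735,0)
E
```

```text
clock: 43.82
tool_pos: [0.5696, 0.2905, 0.1812]
ee_rot: [0.0, 1.0, 0.001, 0.001]
contact_force: [-1.1, 1.0, 0.3]
finger_gap: 0.0328
finger_force: 59.7
shift [-1.000e-03  2.000e-04  2.154e-01] turn [ 0.0002 -0.0008  0.0007] yaw 0.13 gap 0.0328 t 43.825 F [-1.1  1.   0.3] q7 -2.3
```

```bash
python3 -m creep '[[[-0.001,0,0.03],[0,0,0],-1],[[0,0,0.045],[0,0,0],-1],[[0,0,0.045],[0,0,0],-1],[[0,0,0.045],[0,0,0],-1],[[0,0,0.03],[0,0,0],-1],[[0,0,0.014],[0,0,0],-1],[[0,0,0.006],[0,0,0],-1],[[0,0,0],[0,0,0],-1],[[0,0,0],[0,0,0],-1]]'
python3 - <<'E'
from h import *
go(.5694,.2903,.071,0)
E
```

```text
clock: 44.95
tool_pos: [0.5705, 0.2909, 0.0753]
ee_rot: [-0.0, 1.0, 0.0, 0.003]
contact_force: [0.7, -0.9, -0.3]
finger_gap: 0.0329
finger_force: 59.7
shift [-0.0023  0.0012  0.0087] turn [-0.0002 -0.0017  0.    ] yaw 0.01 gap 0.0329 t 44.95 F [ 0.7 -0.9 -0.3] q7 -2.35
```

```bash
python3 -m creep '[[[-0.002,0.001,0.004],[0,-0.001,0],-1],[[0,0,0.003],[0,0,0],-1],[[0,0,0],[0,0,0],-1],[[0,0,0],[0,0,0],-1]]'
python3 -m creep '[[[0,0,0.002],[0,0,0],-1],[[0,0,0],[0,0,0],-1],[[0,0,0],[0,0,0],-1]]'
```

```text
clock: 45.45
tool_pos: [0.5691, 0.29, 0.0711]
ee_rot: [0.0, 1.0, 0.0, 0.0]
contact_force: [0.7, -0.3, 1.6]
finger_gap: 0.0329
finger_force: 59.7
clock: 45.82
tool_pos: [0.5691, 0.29, 0.071]
ee_rot: [0.0, 1.0, 0.0, 0.0]
contact_force: [-0.9, -1.5, 5.6]
finger_gap: 0.0331
finger_force: 60.1
```

```bash
python3 -m creep '[[[0,0,0],[0,0,0],-0.1],[[0,0,0],[0,0,0],0.1],[[0,0,0],[0,0,0],0.1],[[0,0,-0.02],[0,0,0],0.2],[[0,0,-0.06],[0,0,0],0.2],[[0,0,-0.1],[0,0,0],0.2],[[0,0,-0.1],[0,0,0],0.2],[[0,0,0],[0,0,0],0.2],[[0,0,0],[0,0,0],0.2]]'
python3 - <<'E'
from h import *
c=snap("wrist","w17");discs(c,.079)
a=np.radians(13.4);g=np.array([.4640,-.0493]);go(g[0],g[1],.2,13.4)
E
```

```text
clock: 46.95
tool_pos: [0.5687, 0.2899, 0.2102]
ee_rot: [0.0, 1.0, 0.0, 0.001]
contact_force: [0.2, -0.7, -0.1]
finger_gap: 0.051
finger_force: 0.0
dot [281.6 201.7] area 162.0 par 1557.0 -> [0.5681 0.2883 0.079 ]
shift [-0.2083  0.6773  0.0189] turn [ 0.0004  0.0004 -0.0744] yaw 0.01 gap 0.0513 t 47.0 F [ 0.2  0.1 -0.6] q7 -2.29
```

B is stacked within 0.5 mm of A. C and D lie too close to the hoop for the fingers, so I'll take the handle, lift the sieve slightly and jog it forward to slide them toward the middle.

```bash
python3 -m creep '[[[-0.0115,0.038,0],[0,0,0],0.3],[[-0.023,0.075,0],[0,0,0],0.3],[[-0.023,0.075,0],[0,0,0],0.3],[[-0.023,0.075,0],[0,0,0],0.3],[[-0.023,0.075,0],[0,0,0],0.3],[[-0.023,0.075,0],[0,0,0],0.3],[[-0.023,0.075,0],[0,0,0],0.3],[[-0.023,0.075,0],[0,0,0],0.3],[[-0.023,0.075,0],[0,0,0],0.3],[[-0.013,0.0393,0],[0,0,0],0.3],[[0,0,0.05],[0,0,-0.0372],0.3],[[0,0,0.05],[0,0,-0.0372],0.3],[[0,0,0],[0,0,0],0.3],[[0,0,0],[0,0,0],0.3]]'
python3 - <<'E'
from h import *
c=snap("wrist","w18");discs(c,.036);go(.464,-.0493,.018,13.4)
# handle centre at a row: brown pixels
h=cv2.cvtColor(c["img"],cv2.COLOR_RGB2HSV)
for v in(230,250,270,290):
    r=h[v];m=(r[:,0]<16)&(r[:,1]>110)&(r[:,2]>60);x=np.nonzero(m)[0];x=x[(x>200)&(x<360)];print(v,x.min() if len(x) else 0,x.max() if len(x) else 0, held(c,((x.min()+x.max())/2,v),.12-.047).round(4) if len(x) else '')
E
```

```text
clock: 48.75
tool_pos: [0.4643, -0.0491, 0.16]
ee_rot: [0.0, 0.993, 0.116, 0.0]
contact_force: [0.1, 0.1, 0.2]
finger_gap: 0.0555
finger_force: 0.0
dot [261.8 133.1] area 197.0 par 1778.0 -> [ 0.5115 -0.025   0.036 ]
dot [310.1 108.4] area 204.5 par 1894.0 -> [ 0.5358 -0.0543  0.036 ]
shift [-2.400e-03 -1.000e-04  2.851e-01] turn [ 0.0002 -0.0005 -0.0006] yaw 13.3 gap 0.0556 t 48.8 F [ 0.4 -0.1 -0.1] q7 -1.39
230 270 294 [-0.0044  0.0017  0.073 ]
250 270 294 [-0.0178  0.0017  0.073 ]
270 270 293 [-0.0317  0.0013  0.073 ]
290 0 0
```

```bash
python3 -m creep '[[[-0.002,0,0.05],[0,0,0],0.3],[[0,0,0.06],[0,0,0],0.3],[[0,0,0.06],[0,0,0],0.3],[[0,0,0.06],[0,0,0],0.3],[[0,0,0.04],[0,0,0],0.3],[[0,0,0.014],[0,0,0],0.3],[[0,0,0],[0,0,0],0.3],[[0,0,0],[0,0,0],-1],[[0,0,0],[0,0,0],-1],[[0,0,0],[0,0,0],-1],[[0,0,0],[0,0,0],-1],[[0,0,0],[0,0,0],-1],[[0,0,-0.01],[0,0,0],-1],[[0,0,-0.01],[0,0,0],-1],[[0,0,-0.01],[0,0,0],-1],[[0,0,0],[0,0,0],-1]]'
python3 -m creep '[[[-0.01,0,0],[0,0,0],-1],[[-0.025,0,0],[0,0,0],-1],[[-0.03,0,0],[0,0,0],-1],[[-0.03,0,0],[0,0,0],-1],[[-0.018,0,0],[0,0,0],-1],[[-0.007,0,0],[0,0,0],-1],[[0,0,0],[0,0,0],-1],[[0.02,0,0],[0,0,0],-1],[[0.044,0,0],[0,0,0],-1],[[0.076,0,0],[0,0,0],-1],[[-0.076,0,0],[0,0,0],-1],[[0,0,0],[0,0,0],-1],[[0,0,0],[0,0,0],-1]]'
python3 - <<'E'
from h import *
c=snap("wrist","w19");o=discs(c,.046)
s=env.read_state();M=rot(s["ee_rot"])
for q,p in o: print("rel sieve centre",((M.T@(p-s["tool_pos"]))-[.108,0,0]).round(4))
go(.464,-.0493,.033,13.4)
E
```

```text
clock: 50.8
tool_pos: [0.464, -0.049, 0.0332]
ee_rot: [0.0, 0.993, 0.117, 0.001]
contact_force: [0.1, -0.1, -2.6]
finger_gap: 0.0191
finger_force: 58.6
clock: 52.42
tool_pos: [0.4377, -0.0551, 0.033]
ee_rot: [0.0, 0.993, 0.117, 0.001]
contact_force: [-0.3, 0.5, -2.8]
finger_gap: 0.0186
finger_force: 59.3
shift [0.0529 0.0008 0.0006] turn [ 0.0001 -0.0009  0.0001] yaw 13.42 gap 0.0189 t 52.475 F [ 0.   0.3 -3.1] q7 -1.48
```

Run:
```python
from h import *
s_=env.read_state();M=rot(s_["ee_rot"])
for n in("scene","top"):
    c=snap(n,n[0]+"20");print(n)
    for q,p in discs(c,.051,20): print("rel",((M.T@(p-s_["tool_pos"]))-[.108,0,0]).round(4))
c=load("w19");h=cv2.cvtColor(c["img"],cv2.COLOR_RGB2HSV);d=((c["img"].max(2)<135)&(h[...,1]>100)&((h[...,0]<10)|(h[...,0]>172))).astype(np.uint8)
n,l,st,ce=cv2.connectedComponentsWithStats(d);print([(ce[i].round(),st[i].tolist()) for i in range(1,n) if st[i,4]>200])
```

```text
scene
top
[(array([230.,  28.]), [170, 0, 115, 64, 5073])]
```

Run:
```python
from h import *
s_=env.read_state();M=rot(s_["ee_rot"])
c=load("s20");h=cv2.cvtColor(c["img"],cv2.COLOR_RGB2HSV)
hc=s_["tool_pos"]+M@np.array([.108,0,-.03]);e=proj(c,hc).astype(int);print("centre px",e)
d=((c["img"].max(2)<120)&(h[...,1]>80)&((h[...,0]<12)|(h[...,0]>170))).astype(np.uint8)
d[:e[1]-35]=0;d[e[1]+35:]=0;d[:,:e[0]-45]=0;d[:,e[0]+45:]=0
n,l,st,ce=cv2.connectedComponentsWithStats(d)
for i in range(1,n):
    if st[i,4]>25:
        u,v=st[i,0]+st[i,2]/2-.5,st[i,1]+st[i,3]/2-.5
        print(st[i],"rel",((M.T@(onz(c,u,v,.045)-s_["tool_pos"]))-[.108,0,0]).round(4))
w=load("w19")
for q in((230,64),(170,20),(285,10)):print(((M.T@(onz(w,*q,.051)-s_["tool_pos"]))-[.108,0,0]).round(4))
```

```text
centre px [252 191]
[244 188  24  29 321] rel [ 0.0106  0.0023 -0.0114]
[-0.0239 -0.0148 -0.0175]
[-0.0112 -0.0328 -0.0175]
[-0.0085  0.0027 -0.0174]
```

The two discs are now a touching pair near the middle of the sieve. I'll put the sieve back on the mat.

```bash
python3 -m creep '[[[0.006,0,0],[0,0,0],-1],[[0.011,0,0],[0,0,0],-1],[[0.014,0,0],[0,0,0],-1],[[0.012,0,0],[0,0,0],-1],[[0.008,0,0],[0,0,0],-1],[[0.003,0.001,0],[0,0,0],-1],[[0,0,0.01],[0,0,0],-1],[[0,0,0.012],[0,0,0],-1],[[0,0,0.007],[0,0,0],-1],[[0,0,0.002],[0,0,0],-1],[[0,0,0],[0,0,0],-0.2],[[0,0,0],[0,0,0],0.1],[[0,0,0],[0,0,0],0.2],[[0,0,-0.05],[0,0,0],0.2],[[0,0,-0.1],[0,0,0],0.2],[[0,0,-0.1],[0,0,0],0.2],[[0,0,-0.05],[0,0,0],0.2],[[0,0,0],[0,0,0],0.2],[[0,0,0],[0,0,0],0.2]]'
python3 - <<'E'
from h import *
c=snap("wrist","w21");o=discs(c,.036);go(.464,-.0493,.02,13.4)
for q,p in o:print((p-[.569,-.0243,0]).round(4))
E
```

```text
clock: 54.95
tool_pos: [0.4619, -0.0496, 0.1663]
ee_rot: [-0.0, 0.993, 0.117, -0.001]
contact_force: [0.9, 0.1, -0.6]
finger_gap: 0.0513
finger_force: 0.0
dot [257.5  55. ] area 223.0 par 2042.0 -> [ 0.5592 -0.0109  0.036 ]
dot [306.6  17.7] area 235.0 par 1986.0 -> [ 0.5894 -0.038   0.036 ]
shift [0.0056 0.001  0.2916] turn [-0.0003  0.0007  0.    ] yaw 13.41 gap 0.051 t 55.0 F [-0.7  0.8 -0.1] q7 -1.38
[-0.0098  0.0134  0.036 ]
[ 0.0204 -0.0137  0.036 ]
```

Run:
```python
from h import *
go(.5617,-.0101,.10,-32)
```

```text
shift [ 0.2135 -0.0301  0.1312] turn [0.     0.0008 0.2523] yaw 13.41 gap 0.051 t 55.0 F [-0.7  0.8 -0.1] q7 -1.38
```

```bash
python3 -m creep '[[[0.043,-0.006,0],[0,0,0],0.2],[[0.043,-0.006,0],[0,0,0],0.2],[[0.043,-0.006,0.026],[0,0,0],0.2],[[0.043,-0.006,0.026],[0,0,0],0.2],[[0.0415,-0.006,0.026],[0,0,0],0.2],[[0,0,0.026],[0,0,0.0505],0.2],[[0,0,0.026],[0,0,0.0505],0.2],[[0,0,0],[0,0,0.0505],0.2],[[0,0,0],[0,0,0.0505],0.2],[[0,0,0],[0,0,0.0505],0.2],[[0,0,0],[0,0,0],0.2],[[0,0,0],[0,0,0],0.2]]'
python3 - <<'E'
from h import *
c=snap("wrist","w22");discs(c,.036);go(.5617,-.0101,.026,-32)
E
```

```text
clock: 56.5
tool_pos: [0.5624, -0.0102, 0.1013]
ee_rot: [0.0, 0.961, -0.275, -0.001]
contact_force: [-0.8, 0.2, -0.0]
finger_gap: 0.0509
finger_force: 0.0
dot [283.8 234.9] area 244.5 par 2477.0 -> [ 0.5586 -0.011   0.036 ]
dot [296.  169.1] area 280.0 par 2773.0 -> [ 0.589  -0.0381  0.036 ]
shift [-0.0016  0.0008  0.1512] turn [0.0001 0.0003 0.0004] yaw -31.94 gap 0.0511 t 56.55 F [ 0.3  0.1 -1.2] q7 -2.29
```

```bash
python3 -m creep '[[[-0.0026,0.0014,0.01],[0,0,0],0.2],[[0,0,0.03],[0,0,0],0.2],[[0,0,0.03],[0,0,0],0.2],[[0,0,0.03],[0,0,0],0.2],[[0,0,0.03],[0,0,0],0.2],[[0,0,0.015],[0,0,0],0.2],[[0,0,0.005],[0,0,0],0.2],[[0,0,0],[0,0,0],0.2],[[0,0,0],[0,0,0],0.2]]'
python3 -m creep '[[[0,0,0],[0,0,0],-1],[[0,0,0],[0,0,0],-1],[[0,0,0],[0,0,0],-1],[[0,0,0],[0,0,0],-1],[[0,0,0],[0,0,0],-1]]'
python3 -m creep '[[[0,0,-0.02],[0,0,0],-1],[[0,0,-0.06],[0,0,0],-1],[[0,0,-0.1],[0,0,0],-1],[[0,0,-0.1],[0,0,0],-1],[[0,0,-0.04],[0,0,0],-1],[[0,0,0],[0,0,0],-1]]'
cat >> h.py <<'E'
def heldnow(f,zt):
    c=snap("wrist",f);im=c["img"][265:325,255:310];m=(im.min(2)>75).astype(np.uint8);n,l,st,ce=cv2.connectedComponentsWithStats(m)
    for i in range(1,n):
        if st[i,4]>50: print("held",(ce[i]+[255,265]).round(1),st[i,4],held(c,ce[i]+[255,265],zt).round(4))
    return c
E
python3 - <<'E'
from h import *
c=heldnow("w23",-.009);discs(c,.036);go(.5692,.2901,.19,0)
E
```

```text
clock: 57.68
tool_pos: [0.5625, -0.0102, 0.0281]
ee_rot: [-0.0, 0.961, -0.276, 0.001]
contact_force: [0.1, -1.0, 0.1]
finger_gap: 0.051
finger_force: 0.0
clock: 58.3
tool_pos: [0.5626, -0.0102, 0.0285]
ee_rot: [-0.0, 0.961, -0.276, 0.001]
contact_force: [-1.6, -0.1, 5.1]
finger_gap: 0.0327
finger_force: 59.2
clock: 59.05
tool_pos: [0.5633, -0.0101, 0.1899]
ee_rot: [-0.001, 0.961, -0.276, 0.003]
contact_force: [-0.2, -0.4, -0.3]
finger_gap: 0.0331
finger_force: 59.6
held [282.3 296.2] 345 [-0.002   0.0008 -0.009 ]
dot [282.3 296. ] area 441.5 par 5343.5 -> [0.4835 0.0384 0.036 ]
dot [293.1 151.7] area 157.0 par 1362.5 -> [ 0.589 -0.038  0.036]
shift [-0.3063 -0.5169 -0.0044] turn [-1.000e-04 -6.000e-04 -1.781e-01] yaw -32.05 gap 0.0326 t 59.1 F [-0.5 -0.3 -0.8] q7 -2.26
```

```bash
python3 -m creep '[[[-0.0153,-0.0258,0],[0,0,0],-1],[[-0.034,-0.0574,0],[0,0,0],-1],[[-0.036,-0.061,0],[0,0,0],-1],[[-0.036,-0.061,0],[0,0,0],-1],[[-0.036,-0.061,0],[0,0,0],-1],[[-0.036,-0.061,0],[0,0,0],-1],[[-0.036,-0.061,0],[0,0,0],-1],[[-0.034,-0.0574,0],[0,0,0],-1],[[-0.028,-0.046,0],[0,0,0],-1],[[-0.0153,-0.0258,0],[0,0,0],-1],[[0,0,0],[0,0,-0.0445],-1],[[0,0,0],[0,0,-0.0445],-1],[[0,0,0],[0,0,-0.0445],-1],[[0,0,0],[0,0,-0.0445],-1],[[0,0,0],[0,0,0],-1],[[0,0,0],[0,0,0],-1],[[0,0,0],[0,0,0],-1]]'
python3 - <<'E'
from h import *
c=heldnow("w24",-.0075);go(.5700,.2901,.0835,0)
E
```

```text
clock: 61.22
tool_pos: [0.569, 0.2904, 0.1872]
ee_rot: [0.0, 1.0, -0.001, 0.0]
contact_force: [0.6, 1.0, -0.5]
finger_gap: 0.0325
finger_force: 59.6
held [282.1 296.1] 331 [-0.0038  0.0019 -0.0075]
shift [0.0019 0.0006 0.2076] turn [ 0.0001 -0.0002 -0.0003] yaw -0.06 gap 0.0327 t 61.275 F [ 0.2 -0.8 -0.1] q7 -2.28
```

```bash
python3 -m creep '[[[0.0022,0.001,0.03],[0,0,0],-1],[[0,0,0.045],[0,0,0],-1],[[0,0,0.045],[0,0,0],-1],[[0,0,0.04],[0,0,0],-1],[[0,0,0.025],[0,0,0],-1],[[0,0,0.012],[0,0,0],-1],[[0,0,0.004],[0,0,0],-1],[[0,0,0],[0,0,0],-1],[[0,0,0],[0,0,0],-1]]'
python3 - <<'E'
from h import *
go(.5702,.290,.0835,0)
E
```

```text
clock: 62.4
tool_pos: [0.5708, 0.2903, 0.0878]
ee_rot: [-0.0, 1.0, -0.0, 0.001]
contact_force: [-0.9, 0.7, 0.1]
finger_gap: 0.0326
finger_force: 59.6
shift [-0.0011  0.0005  0.0085] turn [-0.0002 -0.0006 -0.0001] yaw -0.01 gap 0.0326 t 62.4 F [-0.9  0.7  0.1] q7 -2.32
```

```bash
python3 -m creep '[[[-0.001,0.0005,0.004],[0,-0.0006,0],-1],[[0,0,0.003],[0,0,0],-1],[[0,0,0],[0,0,0],-1],[[0,0,0],[0,0,0],-1]]'
python3 -m creep '[[[0,0,0.002],[0,0,0],-1],[[0,0,0],[0,0,0],-1],[[0,0,0],[0,0,0],-1]]'
```

```text
clock: 62.9
tool_pos: [0.5698, 0.2897, 0.0836]
ee_rot: [0.0, 1.0, -0.0, -0.001]
contact_force: [-0.8, -0.1, 0.7]
finger_gap: 0.0326
finger_force: 59.7
clock: 63.28
tool_pos: [0.5699, 0.2897, 0.0835]
ee_rot: [0.0, 1.0, -0.0, -0.0]
contact_force: [-1.9, -1.3, 5.2]
finger_gap: 0.033
finger_force: 60.2
```

Contact at the expected height. Releasing, measuring and heading for the last disc.

```bash
python3 -m creep '[[[0,0,0],[0,0,0],-0.1],[[0,0,0],[0,0,0],0.1],[[0,0,0],[0,0,0],0.1],[[0,0,-0.02],[0,0,0],0.2],[[0,0,-0.06],[0,0,0],0.2],[[0,0,-0.1],[0,0,0],0.2],[[0,0,-0.1],[0,0,0],0.2],[[0,0,0],[0,0,0],0.2],[[0,0,0],[0,0,0],0.2]]'
python3 - <<'E'
from h import *
c=snap("wrist","w25");discs(c,.091);go(.5903,-.0355,.22,0)
E
```

```text
clock: 64.4
tool_pos: [0.5698, 0.2896, 0.2227]
ee_rot: [0.0, 1.0, -0.0, -0.0]
contact_force: [0.3, -0.5, -1.5]
finger_gap: 0.0508
finger_force: 0.0
dot [281.7 204.8] area 160.5 par 1719.5 -> [0.5663 0.288  0.091 ]
shift [0.0424 0.6492 0.0035] turn [ 0.0004  0.001  -0.    ] yaw -0.0 gap 0.0513 t 64.45 F [0.  0.5 0.1] q7 -2.26
```

```bash
python3 -m creep '[[[0.002,0.033,0],[0,0,0],0.2],[[0.005,0.073,0],[0,0,0],0.2],[[0.005,0.073,0],[0,0,0],0.2],[[0.005,0.073,0],[0,0,0],0.2],[[0.005,0.073,0],[0,0,0],0.2],[[0.005,0.073,0.02],[0,0,0],0.2],[[0.005,0.073,0.04],[0,0,0],0.2],[[0.005,0.073,0.05],[0,0,0],0.2],[[0.003,0.073,0.05],[0,0,0],0.2],[[0.003,0.033,0.05],[0,0,0],0.2],[[0,0,0.03],[0,0,0],0.2],[[0,0,0],[0,0,0],0.2],[[0,0,0],[0,0,0],0.2]]'
python3 - <<'E'
from h import *
c=snap("wrist","w26");o=discs(c,.036);p=o[0][1];go(p[0]+.0017,p[1]+.002,.0265,0)
E
```

```text
clock: 66.08
tool_pos: [0.5918, -0.0335, 0.1032]
ee_rot: [-0.0, 1.0, 0.001, 0.0]
contact_force: [0.5, 0.9, 1.1]
finger_gap: 0.0508
finger_force: 0.0
dot [286.8 232.7] area 240.5 par 2446.5 -> [ 0.5888 -0.0381  0.036 ]
shift [-0.0035  0.0052  0.1543] turn [-0.0002 -0.0003  0.0008] yaw 0.14 gap 0.0512 t 66.125 F [ 0.3 -0.3  0.3] q7 -1.73
```

```bash
python3 -m creep '[[[-0.0042,0.0052,0.01],[0,0,0],0.2],[[0,0,0.03],[0,0,0],0.2],[[0,0,0.03],[0,0,0],0.2],[[0,0,0.03],[0,0,0],0.2],[[0,0,0.03],[0,0,0],0.2],[[0,0,0.018],[0,0,0],0.2],[[0,0,0.007],[0,0,0],0.2],[[0,0,0],[0,0,0],0.2],[[0,0,0],[0,0,0],0.2]]'
python3 -m creep '[[[0,0,0],[0,0,0],-1],[[0,0,0],[0,0,0],-1],[[0,0,0],[0,0,0],-1],[[0,0,0],[0,0,0],-1],[[0,0,0],[0,0,0],-1]]'
python3 -m creep '[[[0,0,-0.02],[0,0,0],-1],[[0,0,-0.06],[0,0,0],-1],[[0,0,-0.1],[0,0,0],-1],[[0,0,-0.1],[0,0,0],-1],[[0,0,-0.06],[0,0,0],-1],[[0,0,0],[0,0,0],-1]]'
python3 - <<'E'
from h import *
go(.5695,.290,.20,0)
E
```

```text
clock: 67.25
tool_pos: [0.5897, -0.0379, 0.0256]
ee_rot: [0.0, 1.0, -0.0, 0.0]
contact_force: [0.1, 0.3, 0.9]
finger_gap: 0.0513
finger_force: 0.0
clock: 67.88
tool_pos: [0.5899, -0.0379, 0.026]
ee_rot: [0.0, 1.0, -0.0, 0.0]
contact_force: [-0.6, 0.7, 6.0]
finger_gap: 0.033
finger_force: 59.8
clock: 68.62
tool_pos: [0.5914, -0.0378, 0.1984]
ee_rot: [0.0, 1.0, -0.0, 0.003]
contact_force: [0.3, -0.1, -0.6]
finger_gap: 0.0332
finger_force: 59.6
shift [-0.044  -0.6557 -0.0038] turn [ 0.0002 -0.0018 -0.0001] yaw -0.01 gap 0.0332 t 68.625 F [ 0.3 -0.1 -0.6] q7 -1.69
```

```bash
python3 -m creep '[[[-0.002,-0.033,0],[0,0,0],-1],[[-0.005,-0.073,0],[0,0,0],-1],[[-0.005,-0.073,0],[0,0,0],-1],[[-0.005,-0.073,0],[0,0,0],-1],[[-0.005,-0.073,0],[0,0,0],-1],[[-0.005,-0.073,0],[0,0,0],-1],[[-0.005,-0.073,0],[0,0,0],-1],[[-0.005,-0.073,0],[0,0,0],-1],[[-0.004,-0.075,0],[0,0,0],-1],[[-0.003,-0.035,0],[0,0,0],-1],[[0,0,0],[0,-0.001,0],-1],[[0,0,0],[0,0,0],-1],[[0,0,0],[0,0,0],-1]]'
python3 - <<'E'
from h import *
c=heldnow("w27",-.010);go(.5692,.290,.096,0)
E
```

```text
clock: 70.25
tool_pos: [0.5681, 0.2865, 0.1946]
ee_rot: [0.001, 1.0, -0.002, -0.002]
contact_force: [-0.2, 0.2, -0.2]
finger_gap: 0.033
finger_force: 59.7
held [282.2 292.7] 353 [-0.0007  0.0023 -0.01  ]
shift [ 0.0031 -0.0065  0.1976] turn [ 0.0004  0.0014 -0.001 ] yaw -0.18 gap 0.0331 t 70.3 F [-0.4  0.1  0.3] q7 -2.27
```

```bash
python3 -m creep '[[[0,-0.0065,0.03],[0,0.0012,-0.001],-1],[[0,0,0.045],[0,0,0],-1],[[0,0,0.045],[0,0,0],-1],[[0,0,0.035],[0,0,0],-1],[[0,0,0.025],[0,0,0],-1],[[0,0,0.01],[0,0,0],-1],[[0,0,0],[0,0,0],-1],[[0,0,0],[0,0,0],-1]]'
python3 - <<'E'
from h import *
go(.5678,.2898,.093,0)
E
```

```text
clock: 71.3
tool_pos: [0.5678, 0.2928, 0.1009]
ee_rot: [-0.0, 1.0, 0.001, 0.0]
contact_force: [-0.0, 0.2, -0.0]
finger_gap: 0.0334
finger_force: 59.7
shift [-0.0001  0.0061  0.0157] turn [-0.0002 -0.0003  0.001 ] yaw 0.17 gap 0.0334 t 71.3 F [-0.   0.2 -0. ] q7 -2.32
```

```bash
python3 -m creep '[[[0,0.006,0.005],[0,0,0.001],-1],[[0,0,0.005],[0,0,0],-1],[[0,0,0.004],[0,0,0],-1],[[0,0,0],[0,0,0],-1],[[0,0,0],[0,0,0],-1]]'
python3 - <<'E'
from h import *
go(.5678,.2898,.093,0)
E
```

```text
clock: 71.92
tool_pos: [0.5673, 0.2892, 0.0931]
ee_rot: [0.0, 1.0, -0.0, -0.0]
contact_force: [-0.8, -1.4, 1.9]
finger_gap: 0.0326
finger_force: 59.8
shift [ 0.0011 -0.0011  0.0002] turn [ 0.0001  0.0002 -0.    ] yaw -0.01 gap 0.0326 t 71.925 F [-0.8 -1.4  1.9] q7 -2.32
```

Contact at 0.093 as expected. Releasing, backing off straight up, and checking everything.

```bash
python3 -m creep '[[[0,0,0.001],[0,0,0],-1],[[0,0,0],[0,0,0],-0.1],[[0,0,0],[0,0,0],0.1],[[0,0,0],[0,0,0],0.1],[[0,0,-0.02],[0,0,0],0.2],[[0,0,-0.06],[0,0,0],0.2],[[0,0,-0.1],[0,0,0],0.2],[[0,0,-0.1],[0,0,0],0.2],[[0,0,0],[0,0,0],0.2],[[0,0,0],[0,0,0],0.2]]'
python3 - <<'E'
from h import *
c=snap("wrist","w28");print("wrist");discs(c,.103)
t=snap("top","t28");s=snap("scene","s28");print("top");discs(t,.103,20);print("scene");discs(s,.103,20)
t0=load("top0");s0=load("scene0")
# changed pixels vs start near bystanders / sieve
for n,b in(("bottle",(235,130,265,175)),("jar",(312,143,340,174)),("purple",(282,165,300,183))):
    x0,y0,x1,y1=b;print(n,np.abs(t["img"][y0:y1,x0:x1].astype(int)-t0["img"][y0:y1,x0:x1]).mean().round(2))
# dark-red pixels in the sieve region
h=cv2.cvtColor(t["img"],cv2.COLOR_RGB2HSV);d=((t["img"].max(2)<70)&(h[...,1]>100));print("dark in sieve",d[205:262,265:320].sum(), ((t0["img"].max(2)<70))[205:262,265:320].sum())
e=proj(s,[.5672,.2885,.103]);print(e, proj(s,[.5672,.2885,.055]))
im=s["img"];hh=cv2.cvtColor(im,cv2.COLOR_RGB2HSV);d=((im.max(2)<120)&(hh[...,1]>80)&((hh[...,0]<12)|(hh[...,0]>170))).astype(np.uint8);x,y=int(e[0]),int(e[1]);d[:y-30]=0;d[y+50:]=0;d[:,:x-40]=0;d[:,x+40:]=0
n,l,st,ce=cv2.connectedComponentsWithStats(d);print([st[i].tolist() for i in range(1,n) if st[i,4]>20])
i=1+np.argmax(st[1:,4])
for r in range(st[i,1],st[i,1]+st[i,3],3):
    xs=np.nonzero(l[r]==i)[0];print(r,xs.min(),xs.max())
E
```

```text
clock: 73.18
tool_pos: [0.5671, 0.2892, 0.2327]
ee_rot: [0.0, 1.0, -0.0, -0.0]
contact_force: [-0.7, -1.0, -0.8]
finger_gap: 0.051
finger_force: 0.0
wrist
dot [281.7 201.8] area 171.5 par 1816.5 -> [0.5667 0.2877 0.103 ]
top
scene
bottle 9.18
jar 12.02
purple 12.89
dark in sieve 0 537
[398.22384413 139.63919481] [394.04431729 157.41232276]
[[389, 137, 18, 26, 245]]
137 392 400
140 391 404
143 392 406
146 390 405
149 392 404
152 390 404
155 389 404
158 390 403
161 393 402
```

Run:
```python
from h import *
def cen(c,cond,b):
    x0,y0,x1,y1=b;im=c["img"][y0:y1,x0:x1];m=cond(im,cv2.cvtColor(im,cv2.COLOR_RGB2HSV));ys,xs=np.nonzero(m);return len(xs),(xs.mean()+x0).round(1),(ys.mean()+y0).round(1)
F={"red":(lambda i,h:(i[...,0]>130)&(i[...,1]<60),(300,135,350,185)),"purple":(lambda i,h:(h[...,0]>125)&(h[...,0]<155)&(h[...,1]>90),(275,160,305,190)),"bottle":(lambda i,h:i.max(2)<60,(230,125,270,180))}
for k,(f,b) in F.items():print(k,[cen(load(n),f,b) for n in("top0","t28")])
F={"red":(lambda i,h:(i[...,0]>130)&(i[...,1]<60),(235,260,295,320)),"bottle":(lambda i,h:i.max(2)<60,(335,205,395,290)),"purple":(lambda i,h:(h[...,0]>125)&(h[...,0]<155)&(h[...,1]>90),(285,255,318,290))}
for k,(f,b) in F.items():print(k,[cen(load(n),f,b) for n in("scene0","s28")])
# sieve hoop vs mat in scene: hoop-colour rim of start vs now
t=load("t28");h=cv2.cvtColor(t["img"],cv2.COLOR_RGB2HSV)
w=((h[...,2]>95)&(h[...,0]<22)&(h[...,1]>70)).astype(np.uint8)[180:290,240:350];print(w.sum())
white=((h[...,1]<28)&(h[...,2]>120)).astype(np.uint8)[205:262,262:325];ys,xs=np.nonzero(white);print("sheet centre",onz(t,262+(xs.min()+xs.max())/2,205+(ys.min()+ys.max())/2,.024))
```

```text
red [(216, np.float64(326.4), np.float64(155.7)), (221, np.float64(326.2), np.float64(156.1))]
purple [(105, np.float64(289.9), np.float64(173.9)), (102, np.float64(289.8), np.float64(173.9))]
bottle [(567, np.float64(249.7), np.float64(158.0)), (547, np.float64(249.7), np.float64(158.0))]
red [(1, np.float64(265.0), np.float64(289.0)), (12, np.float64(264.3), np.float64(293.8))]
bottle [(2069, np.float64(363.2), np.float64(253.7)), (2059, np.float64(363.2), np.float64(253.8))]
purple [(255, np.float64(300.6), np.float64(273.6)), (252, np.float64(300.6), np.float64(273.6))]
2354
sheet centre [ 0.56034006 -0.0211938   0.024     ]
```

Run:
```python
from h import *
print(order.hand_in())
```

```text
the job is handed in; nothing more can be done
None
```

The job is handed in, with no verdict returned: all nine ferrules are in the tray, the four discs are in one stack centred on the pan to within about 2 mm, the empty sieve is back on its mat, and the bottle, jar and purple disc have not moved.

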